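# Load the slide-tray loader and press its recessed reset key

### The job

Stack all the blue slide trays that are on the bench on the loader platform, each one turned so that its orange end is opposite to the orange end of what is directly below it (the platform included), so the lugs hold them stacked and level instead of nested. Then take the yellow probe from its stand, slide its sprung tip over the black panel of the controller until it drops into the one real hole among the printed squares, push the hidden reset key fully down, let it come back up, and put the probe back in its stand, upright and with its collar down on the stand. Leave the other things on the bench where they are; the stand is loose, and if it gets knocked aside put the probe back into it where it then stands.

Things in the scene. Friction and masses are not known exactly. Their poses are not given: they have to be found in the camera images.
- tray1: blue slide tray, 124 x 62 x 56 mm (x, y, z), 130-220 g, may be absent. Origin: centre of underside, z up, x along its length; the end wall at +x is ORANGE. Foot block 106 x 34 x 26 mm below; from z = 26 up it is 124 x 62 outside with 3 mm side walls, floor at 30, rim at 56 mm. Grip across the 62 mm width on the upper walls (z 28 to 56).
- tray2: as tray1, may be absent (three or four trays are there). Stack-nest: four foot ribs (14 mm long, out to y = +-25) at x = -40 and +20 mm; four lugs inside the rim (14 mm long, inwards to y = +-20, tops at z = 44) at x = +40 and -20 mm.
- tray3: as tray1, may be absent. Put with its orange end over the orange end below, a tray nests (sinks to 30 mm above the lower underside, onto the slides: wrong). Turned half a turn, orange ends opposite, its ribs rest on the lugs: underside 44 mm above the lower underside, held by the rim (12 mm higher) with 3 to 4 mm play.
- tray4: as tray1, may be absent. Three microscope slides lie flat on each tray's floor and are part of it.
- loader: fixed platform: cream plinth 150 x 88 x 36 mm with a grey rim, inside like a tray's, same lugs and orange end (+x). Origin: centre of underside on the bench. Rim top at z = 72 mm, lug tops 60 mm. Rightly stacked, the trays' undersides are 60, 104, 148 and 192 mm above this origin, centred over it, their length along its x (orange ends alternate). Tray order is free.
- controller: fixed cream box 130 x 120 x 54 mm, origin: centre of underside. Centred in its top, a window 56 x 44 mm (x, y) with a dark panel 52 mm above the origin (2 mm below the rim). Panel printed with flat black 10 mm squares at 13 mm pitch; one is a real hole, 10 x 10 mm, sides along x and y, its centre within +-18 mm (x), +-13 mm (y) of the window's. Black key top in it, 6 mm down.
- probe: probe 125 mm long, 80 g; origin at the end of the extended tip, z up to the handle. Yellow handle 16 x 16 mm (faces across x, y) from z = 55 to 125, black collar 30 mm wide z 49 to 55, steel shaft 8 mm thick z 22 to 49, brass tip 5 mm thick, round end, z 0 to 22. The tip is sprung: pushed, it slides up to 10 mm into the shaft.
- stand: loose grey stand for the probe, 500 g, block 56 x 56 x 54 mm on a dark steel foot 90 x 90 x 10 mm, origin: centre of underside. It may get knocked aside. Upright square hole 14 x 14 mm through its centre; the probe's shaft stands in it, collar resting on the stand's top (probe origin then 5 mm above the bench).
- reset_key (a joint): travel of the reset key down its hole in m: 0 at rest, 0.005 fully down (pressed beyond 0.004 counts); springs back. Takes about 2.4 N to start and 4 N when fully down.
- probe_tip (a joint): how far the probe's sprung tip is pushed in, m: 0 extended, 0.010 fully in. Takes 2.1 N to start, 3.6 N at 5 mm, 5.1 N at 10 mm, then it is rigid.
- stand_mouth (a point): centre of the stand's hole at its top face, 54 mm above the bench
- probe_collar (a point): centre of the underside of the probe's collar, 49 mm above the probe's origin; when the probe is home this lies at the stand's mouth
- oil_bottle: bystander, to be left alone: small amber bottle, 32 mm in diameter, 65 mm high, origin at its underside
- slide_box: bystander, to be left alone: green slide box 85 x 50 x 32 mm, origin at its underside
- dish: bystander, to be left alone: clear round dish, 60 mm in diameter, 14 mm high, origin at its underside
- mouse: bystander, to be left alone: black computer mouse, 62 mm round, 32 mm high, origin at its underside
- joystick: bystander, to be left alone: grey joystick box 90 x 75 x 35 mm with a stick 81 mm high in all, origin at its underside
There are look-alikes about, which are no part of the job. Leave any red look-alike of the tray1 alone. Of the things that look like the probe, the smaller one is meant.

How it is judged (in metres and radians):
On the way, in this order (a step that is already met when the one before it is completed fails the run):
1. every tray present stands released on the loader, stacked, not nested (x of tray1 in the frame of loader between -0.012 and 0.012 m and y of tray1 in the frame of loader between -0.01 and 0.01 m and angle between each of tray1, tray2, tray3, tray4's own z axis and vertical below 0.05 rad and angle between the x axis of each of tray1, tray2, tray3, tray4 and the x axis of loader, either way round below 0.2 rad and (z of tray1 in the frame of loader between 0.0565 and 0.0635 m or z of tray1 in the frame of loader between 0.1005 and 0.1075 m or z of tray1 in the frame of loader between 0.1445 and 0.1515 m or z of tray1 in the frame of loader between 0.1885 and 0.1955 m) and contact force between the fingers and tray1 below 0.3 N and linear speed of each of tray1, tray2, tray3, tray4 below 0.03 m/s and x of tray2 in the frame of loader between -0.012 and 0.012 m and y of tray2 in the frame of loader between -0.01 and 0.01 m and (z of tray2 in the frame of loader between 0.0565 and 0.0635 m or z of tray2 in the frame of loader between 0.1005 and 0.1075 m or z of tray2 in the frame of loader between 0.1445 and 0.1515 m or z of tray2 in the frame of loader between 0.1885 and 0.1955 m) and contact force between the fingers and tray2 below 0.3 N and x of tray3 in the frame of loader between -0.012 and 0.012 m and y of tray3 in the frame of loader between -0.01 and 0.01 m and (z of tray3 in the frame of loader between 0.0565 and 0.0635 m or z of tray3 in the frame of loader between 0.1005 and 0.1075 m or z of tray3 in the frame of loader between 0.1445 and 0.1515 m or z of tray3 in the frame of loader between 0.1885 and 0.1955 m) and contact force between the fingers and tray3 below 0.3 N and x of tray4 in the frame of loader between -0.012 and 0.012 m and y of tray4 in the frame of loader between -0.01 and 0.01 m and (z of tray4 in the frame of loader between 0.0565 and 0.0635 m or z of tray4 in the frame of loader between 0.1005 and 0.1075 m or z of tray4 in the frame of loader between 0.1445 and 0.1515 m or z of tray4 in the frame of loader between 0.1885 and 0.1955 m) and contact force between the fingers and tray4 below 0.3 N), for 0.2 s.
2. the reset key is pressed fully down through the hole (value of joint reset_key above 0.004 m), for 0.1 s.
At the end, for the whole second after the job is handed in: All trays present stacked, not nested, on the loader (height within 3.5 mm, centred within 12 mm along, 10 mm across, yaw 0.2 rad, level 0.05 rad), at rest, released; reset key up; probe upright (0.06 rad) and at rest in its stand, collar within 6 mm of the mouth (all of step 1 and value of joint reset_key below 0.001 m and distance between probe_collar and stand_mouth below 0.006 m and angle between probe's own z axis and vertical below 0.06 rad and linear speed of probe below 0.02 m/s); the robot touches nothing.
It fails at once if a bystander is pushed more than 40 mm away (distance of any of oil_bottle, slide_box, dish, mouse, joystick from where it was at the start of the episode above 0.04 m).
Of tray1, tray2, tray3, tray4 only 3 to 4 are there at a start; the rules pass over those that are not, and their reading is None.
At some moment in a run one of stand may be knocked a few centimetres aside while the robot is not near it.
It also fails if it takes over 210 s, if anything falls off the work surface, if the arm or the gripper's body presses on something with over 40 N, if the wrist force passes 120 N, or if a joint passes its speed limit or range.

### The arm

A 6-joint arm with a two-finger parallel gripper is mounted at the origin on the work surface. World frame = base frame: x ahead of the robot, y to its left, z up, the work surface at z = 0. Lengths are in mm, angles in rad, forces in N, time in s.
With the tool pointing down it reaches from about 425 to 925 mm from the base axis. Payload 12.5 kg.
Tool frame: the origin (TCP) lies between the finger pads; the fingertips stand 11 mm ahead of it and the grasp point (between the pads) lies 8 mm behind it; z points along the fingers, x is the direction in which the jaws open and shut, and the axes are right-handed (so a half turn about z gives the same grasp; the last joint's range is limited). The gripper opens to 85 mm and grips with 20 to 120 N. Pads are 22 mm wide; open, the fingers measure 114 mm over their backs; the gripper's body (76 mm by 85 mm) begins 54 mm behind the grasp point. The pads swing forward as they close: fully open they stand 13 mm farther back than shut.
Start: joints at [-1.436, 0.491, 1.559, -0, 1.092, -0.106], TCP at [149.072, -606.977, 242.327] pointing down, gripper open.
Joint ranges: [-3.1, 3.1], [-0.84, 2.19], [0.05, 2.79], [-1.13, 4.28], [0.06, 2.93], [-2.69, 2.69]. Speed limits (rad/s): [2.22, 2.22, 2.79, 3.14, 3.14, 3.14].

### API

Orientations are given as a rotation vector (axis times angle).
In Python, from workcell import arm, optics gives the robot as it stands.
- The arm moves only by the tool servo_tool, never from a script. Its argument "motion" is text: rows parted by semicolons, each of 7 numbers parted by spaces: the shift along the tool's x, y, z in mm, then the turn, a rotation vector about the tool's x, y, z in degrees, then the opening in per cent of the stroke, from 0 (shut) to 100 (fully open). A call has exactly 5 rows; each row shifts and turns the commanded pose from where the row before left it, along the tool's axes as they then stand; what a row does not reach is not made up. A row lasts 1/12 s, in which the tool goes at most 41.7 mm and 7.16 degrees, less where a joint would pass 70% of its speed; a pose out of reach is approached as far as the arm can. A call is refused whole if a number of a shift passes 41.7 or a number of a turn 7.16, either way. A call with a gripper value outside its range is refused whole. The fingers move at their own pace and stop on an object; "squeeze" is the grip in N (left out, the last holds). Time passes only in rows, so rows that do not move let the fingers close, or fill a call up. It gives the time, the measured TCP pose, the force and the opening at its end, in the units of the state.
- arm.read_state(): the state, without advancing time (a new reading comes with each control period).
- optics.snapshot(name): name is "side" or "top" or "wrist"; returns a dict with "frame" (384x512x3 uint8, red, green, blue), "fx", "fy", "cx", "cy" (pixels), "camera_from_world" (4x4, takes a point from world to camera coordinates); the wrist camera has in their place "tool_from_camera" (4x4, takes a point from camera to tool coordinates, whose origin is the TCP and whose axes are the tool frame's). Camera axes: x right, y down, z forward; pixel columns grow to the right and rows downward; lengths in mm; the calibration is good to about 2 mm. A picture is of the moment at which its call begins: read the wrist's pose just before it. There is no depth.
- arm.job_done(): hands the job in, once; it reports no verdict.
Trained networks look in the newest picture that a camera, given by its name, has taken for a name from the list of things; names that differ only in an ending like _2 or _b are one class to them, and where a whole thing is asked for, a point or a joint stands for the part that bears it (a point fixed in the world has none). Each returns a list of dicts, best first, with "confidence" (0 to 1); they miss things now and then, are a little off and sometimes report something else, mostly with a low value. They report only what shows in the picture. A call takes as long as a camera call. They do not tell look-alikes from the thing itself.
- optics.spot_in(query, camera): "at" ([x, y, z] in mm, in the coordinates of the camera as it stood for that picture, good to about 4 mm: the middle of the surface that is visible of it).
The state is a dict: "clock": time; "joints": joint angles; "joint_velocities": joint speeds; "effort": joint torques, N m; "ee_pos": TCP position; "ee_rot": TCP orientation; "contact_force": force on the tool from outside, world axes, zero at the start; "moment": the same for the moment, N m; "gripper_width": finger opening in mm.
Only numpy, scipy, OpenCV 4.12 (cv2) and the standard library are available. Lean on these libraries where they do the work, as an engineer would, in place of code of your own. Each camera call takes 0.05 s, during which the arm holds its last target.

## Working session

There is one attempt and no reset: what is moved stays moved. The work goes in short steps, Python scripts to look and compute and a tool call to move; the robot and the scene stay as the last step left them, time stands still between calls to the robot, and variables do not carry over. Pictures are saved under pics/ and viewed, and the job is handed in when it is done.

Besides the shell and the picture viewer there is one more tool, called after "Call:" as a command line: name --argument value ..., lists and objects as JSON in quotes. servo_tool: Moves the arm, as the interface text tells. Its arguments: {"type":"object","properties":{"motion":{"type":"string"},"squeeze":{"type":"number"}},"required":["motion"]}

```bash
mkdir -p pics; ls; cat > h.py <<'E'
import numpy as np, cv2
from scipy.spatial.transform import Rotation as R
from workcell import arm, optics
def snap(n,f):
    s=optics.snapshot(n); cv2.imwrite('pics/'+f,cv2.cvtColor(s['frame'],cv2.COLOR_RGB2BGR)); return s
def T_tool(st):
    T=np.eye(4);T[:3,:3]=R.from_rotvec(st['ee_rot']).as_matrix();T[:3,3]=st['ee_pos'];return T
def w_from_c(s,st=None):
    if 'camera_from_world' in s: return np.linalg.inv(np.array(s['camera_from_world']))
    return T_tool(st)@np.array(s['tool_from_camera'])
def ray(s,W,u,v,z):
    d=W[:3,:3]@np.array([(u-s['cx'])/s['fx'],(v-s['cy'])/s['fy'],1]);o=W[:3,3]
    return o+d*(z-o[2])/d[2]
def proj(s,W,p):
    c=np.linalg.inv(W)@np.append(p,1);return s['fx']*c[0]/c[2]+s['cx'],s['fy']*c[1]/c[2]+s['cy']
E
python3 - <<'E'
from h import *
print(arm.read_state())
for n in ['top','side','wrist']:
    st=arm.read_state(); s=snap(n,n+'0.png'); W=w_from_c(s,st); print(n,s['fx'],s['cx'],s['cy'],np.round(W,3).tolist())
    if n=='wrist': print(np.round(s['tool_from_camera'],3).tolist())
    if n!='wrist':
      for q in ['tray1','loader','controller','probe','stand','oil_bottle','slide_box','dish','mouse','joystick']:
        for d in optics.spot_in(q,n): print(q,round(d['confidence'],2),np.round((W@np.append(d['at'],1))[:3]))
E
```

```text
pics
{'clock': 0.0, 'joints': array([-1.43559223e+00,  4.91531663e-01,  1.55945172e+00,  1.45846392e-05,
        1.09167253e+00, -1.05609198e-01]), 'joint_velocities': array([-4.33188925e-05, -1.99860752e-03, -4.86777502e-04,  7.08813485e-04,
       -1.36614018e-04,  1.29016082e-03]), 'effort': array([-3.44622626e-03, -6.18455315e+01, -2.61597741e+01, -1.60528575e-04,
        4.01124926e-03,  1.51405834e-05]), 'ee_pos': array([ 149.04912505, -606.75250213,  241.74427624]), 'ee_rot': array([-2.47159162e+00,  1.93807290e+00,  1.18389172e-03]), 'contact_force': array([-0.26768653, -0.21327226,  0.03455077]), 'moment': array([ 0.01019815, -0.00863052, -0.03698859]), 'gripper_width': 85.57318054289445}
top 443.67259441570695 255.9194362139065 195.37093034493688 [[0.015, -0.984, 0.177, 290.448], [-1.0, -0.015, -0.0, 1.8], [0.003, -0.177, -0.984, 1220.268], [0.0, 0.0, 0.0, 1.0]]
tray1 0.94 [ 442. -266.   29.]
tray1 0.75 [ 577. -364.   31.]
tray1 0.69 [ 282. -218.   35.]
tray1 0.68 [ 623. -190.   31.]
tray1 0.58 [ 492. -103.   27.]
tray1 0.18 [764. -70.  32.]
loader 0.66 [495. 308.  47.]
con
[... 698 characters left out ...]
controller 0.86 [642.  29.  53.]
controller 0.32 [439.  83.  12.]
probe 0.83 [498. 175. 107.]
probe 0.53 [447.  67.  88.]
stand 0.87 [439.  82.  15.]
stand 0.29 [ 579. -361.   39.]
oil_bottle 0.49 [594. 176.  33.]
slide_box 0.66 [763. -73.  32.]
slide_box 0.61 [594. 176.  37.]
slide_box 0.37 [449.  69.  90.]
dish 0.64 [746. 229.  10.]
mouse 0.64 [ 461. -426.   21.]
joystick 0.62 [677. 441.  33.]
wrist 299.16648783304674 250.9062608936144 190.36881703748747 [[0.239, -0.932, -0.273, 218.333], [-0.971, -0.23, -0.067, -589.484], [-0.001, 0.281, -0.96, 373.08], [0.0, 0.0, 0.0, 1.0]]
[[1.0, 0.001, -0.0, -0.446], [-0.001, 0.96, 0.281, -71.441], [0.001, -0.281, 0.96, -130.749], [0.0, 0.0, 0.0, 1.0]]
```

View pics/top0.png

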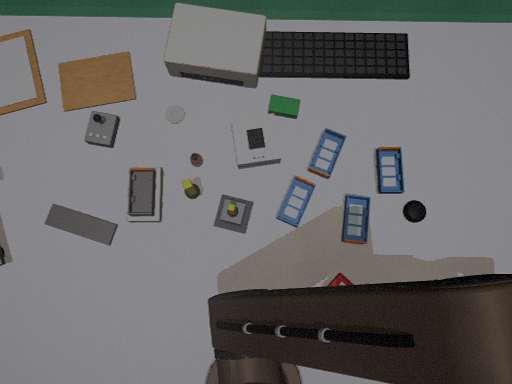

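View pics/side0.png

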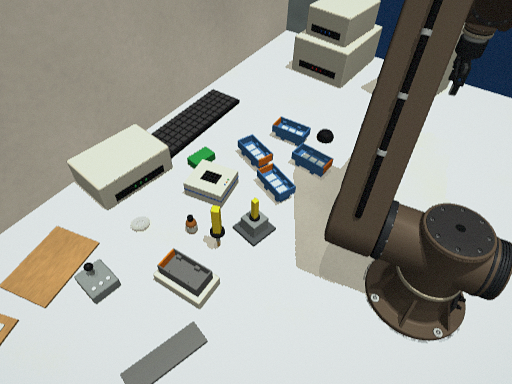

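View pics/wrist0.png

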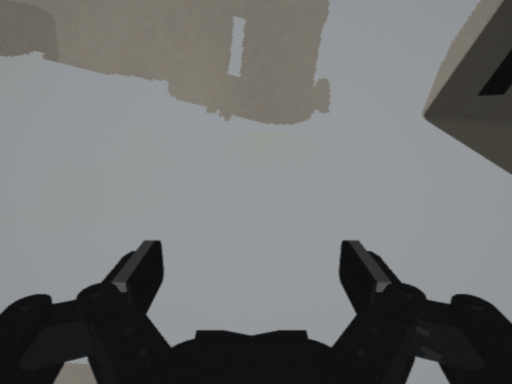

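```bash
python3 - <<'E'
import cv2,numpy as np
a=cv2.imread('pics/top0.png')
c=cv2.resize(a[115:265,270:440],None,fx=4.5,fy=4,interpolation=cv2.INTER_CUBIC)
c=cv2.resize(a[120:260,260:430],None,fx=4,fy=4,interpolation=cv2.INTER_CUBIC);cv2.imwrite('pics/z1.png',c)
c=cv2.resize(a[85:255,110:290],None,fx=3.5,fy=3.5,interpolation=cv2.INTER_CUBIC);cv2.imwrite('pics/z2.png',c)
E
```

```text
(no output)
```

View pics/z1.png

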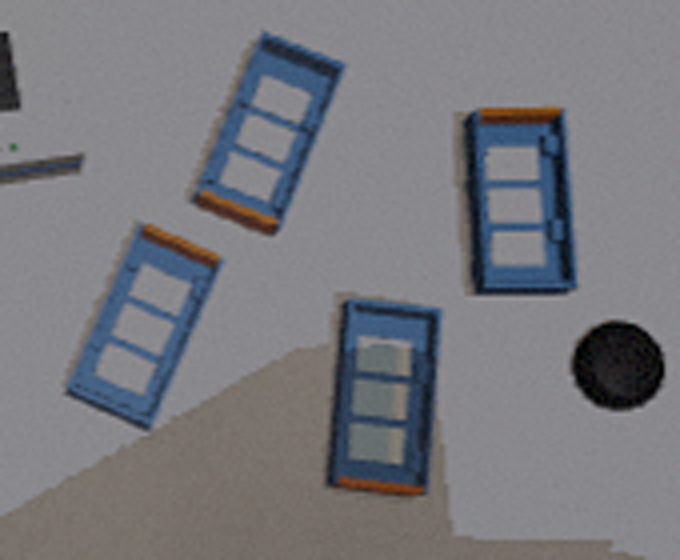

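View pics/z2.png

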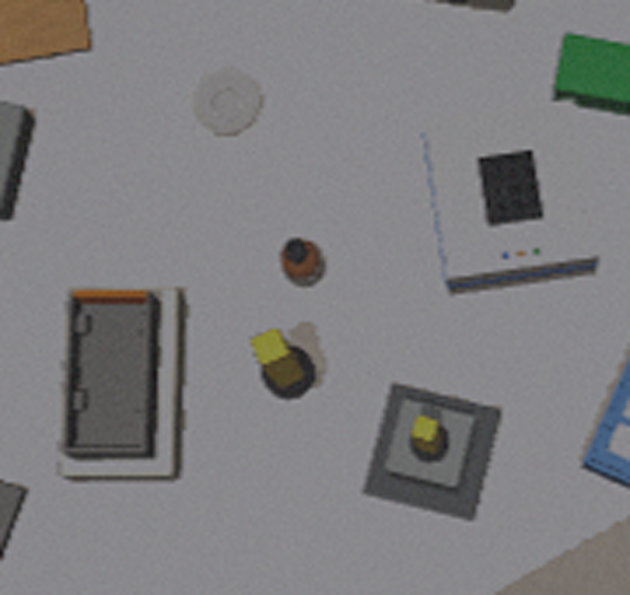

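```bash
cat >> h.py <<'E'
def go(x,y,z,yaw):
    """yaw: world angle (deg) of tool x, tool down. prints shift in current tool axes + turn deg"""
    st=arm.read_state(); T=T_tool(st)
    c,s=np.cos(np.radians(yaw)),np.sin(np.radians(yaw))
    Rt=np.array([[c,s,0],[s,-c,0],[0,0,-1]])
    d=T[:3,:3].T@(np.array([x,y,z])-T[:3,3])
    r=np.degrees(R.from_matrix(T[:3,:3].T@Rt).as_rotvec())
    d2=Rt.T@(np.array([x,y,z])-T[:3,3])
    print('t',round(st['clock'],2),'pos',np.round(st['ee_pos'],1),'yaw',round(np.degrees(np.arctan2(T[1,0],T[0,0])),1),'tilt',round(np.degrees(np.arccos(-T[2,2])),2),'grip',round(st['gripper_width'],1),'F',np.round(st['contact_force'],1),'j',np.round(st['joints'],2))
    print('shift(now axes)',np.round(d,1),'| shift(after turn axes)',np.round(d2,1),'| turn',np.round(r,2))
E
cat > go.py <<'E'
import sys; from h import *
go(*map(float,sys.argv[1:5]))
E
python3 go.py 580 -230 300 -90
```

```text
t 1.15 pos [ 149.1 -607.   242.3] yaw -76.2 tilt 0.01 grip 85.3 F [ 0.1  0.2 -0.1] j [-1.44  0.49  1.56 -0.    1.09 -0.11]
shift(now axes) [-263.3 -508.4  -57.7] | shift(after turn axes) [-377.  -430.9  -57.7] | turn [ 0.00e+00 -1.00e-02  1.38e+01]
```

Call:
servo_tool --motion "0 0 -11 0 0 6.9 100; 0 0 -11 0 0 6.9 100; -25 -29 -9 0 0 0 100; -25 -29 -9 0 0 0 100; -25 -29 -9 0 0 0 100"

```text
clock: 1.57
ee_pos: [236.5, -531.1, 291.6]
ee_rot: [-2.22, 2.223, 0.0]
contact_force: [1.3, -0.3, -0.7]
gripper_width: 85.3
```

Call:
servo_tool --motion "-25 -29 -2 0 0 0 100; -25 -29 -2 0 0 0 100; -25 -29 -2 0 0 0 100; -25 -29 -2 0 0 0 100; -25 -29 0 0 0 0 100"

```text
clock: 1.98
ee_pos: [382.3, -405.6, 299.9]
ee_rot: [2.221, -2.222, 0.002]
contact_force: [0.1, -0.3, -0.3]
gripper_width: 85.8
```

Call:
servo_tool --motion "-25 -29 0 0 0 0 100; -25 -29 0 0 0 0 100; -25 -29 0 0 0 0 100; -25 -29 0 0 0 0 100; -25 -29 0 0 0 0 100"

```text
clock: 2.4
ee_pos: [527.3, -280.4, 299.5]
ee_rot: [2.221, -2.221, 0.001]
contact_force: [1.0, -0.4, -0.8]
gripper_width: 85.4
```

```bash
python3 - <<'E'
from h import *
go(580,-230,300,-90)
st=arm.read_state();snap('wrist','w1.png')
E
```

```text
t 2.4 pos [ 527.3 -280.4  299.5] yaw -90.0 tilt 0.02 grip 85.4 F [ 1.  -0.4 -0.8] j [-0.6   0.4   1.55 -0.    1.19  0.97]
shift(now axes) [-50.4 -52.7  -0.5] | shift(after turn axes) [-50.4 -52.7  -0.5] | turn [-0.01 -0.02  0.  ]
```

View pics/w1.png

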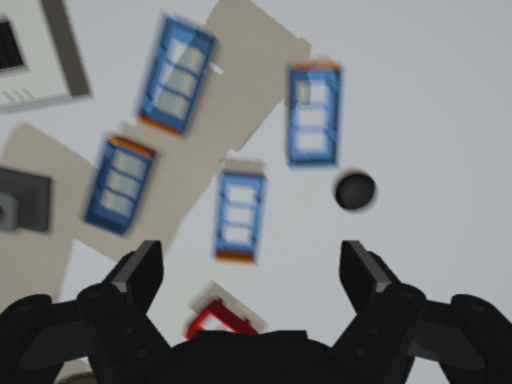

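```bash
cat >> h.py <<'E'
from scipy.optimize import minimize
def mask_bo(img):
    h=cv2.cvtColor(img,cv2.COLOR_RGB2HSV)
    b=cv2.inRange(h,(98,90,40),(125,255,255)); o=cv2.inRange(h,(5,120,60),(22,255,255))
    return b,o
def tray_pts(x,y,yaw,z0):
    p=[]
    for a in(-62,62):
        for b in(-31,31):
            for z in(26,56): p.append((a,b,z))
    for a in(-53,53):
        for b in(-17,17): p.append((a,b,0))
    p=np.array(p,float);c,s=np.cos(yaw),np.sin(yaw)
    return np.c_[x+c*p[:,0]-s*p[:,1],y+s*p[:,0]+c*p[:,1],z0+p[:,2]]
def fit_tray(s,W,guess,z0=0,feet=True):
    K=4; f=s['frame']; b,o=mask_bo(f); m=cv2.morphologyEx(b|o,cv2.MORPH_CLOSE,np.ones((3,3)))
    n,lab,stt,cen=cv2.connectedComponentsWithStats(m)
    u,v=proj(s,W,np.array([guess[0],guess[1],z0+45]))
    best=min((np.hypot(cen[i][0]-u,cen[i][1]-v),i) for i in range(1,n) if stt[i][4]>300)[1]
    pts=np.argwhere(lab==best)[:,::-1].astype(np.int32)
    hull=cv2.convexHull(pts)
    H,Wd=m.shape
    mk=np.zeros((H*K,Wd*K),np.uint8); cv2.fillConvexPoly(mk,hull*K+K//2,255)
    mk=cv2.GaussianBlur(mk,(0,0),3)/255.
    def cost(q):
        P=tray_pts(q[0],q[1],q[2],z0)
        uv=np.array([proj(s,W,p) for p in P])
        hh=cv2.convexHull(((uv+0.5)*K*16).astype(np.int32))
        t=np.zeros((H*K,Wd*K),np.uint8); cv2.fillConvexPoly(t,hh,255,cv2.LINE_8,4)
        t=cv2.GaussianBlur(t,(0,0),3)/255.
        return np.abs(t-mk).sum()/mk.sum()
    bb=None
    for yaw0 in np.radians([-25,0,25]):
        g=np.array([guess[0],guess[1],yaw0]);sx=np.array([g,g+[12,0,0],g+[0,12,0],g+[0,0,.2]])
        r=minimize(cost,g,method='Nelder-Mead',options=dict(initial_simplex=sx,xatol=.05,fatol=1e-5,maxiter=150))
        if bb is None or r.fun<bb.fun: bb=r
    q=bb.x
    op=np.argwhere((o>0)&(cv2.dilate((lab==best).astype(np.uint8),np.ones((3,3)))>0))
    om=op.mean(0)[::-1]; pw=ray(s,W,om[0],om[1],z0+50)
    sg=np.sign((pw[0]-q[0])*np.cos(q[2])+(pw[1]-q[1])*np.sin(q[2]))
    return q,bb.fun,sg
E
python3 - <<'E'
from h import *
st=arm.read_state();s=snap('wrist','w2.png');W=w_from_c(s,st);print(st['ee_pos'])
s2=snap('top','top2.png');W2=w_from_c(s2)
for g in [(577,-364),(623,-190),(492,-103),(442,-266)]:
    for a,b in((s,W),(s2,W2)):
        q,f,sg=fit_tray(a,b,g); print(np.round(q[:2],1),round(np.degrees(q[2]),1),round(f,3),'orange',sg)
E
```

```text
[ 531.16919238 -276.63984802  299.29148093]
[ 576.4 -361.5] 1.8 0.043 orange 1.0
[ 608.7 -348.6] -44.5 2.098 orange -1.0
[ 620.6 -191.5] -22.4 0.039 orange -1.0
[ 624.9 -191.4] -23.3 0.081 orange -1.0
[ 485.6 -106.5] -24.2 0.053 orange 1.0
[ 489.2 -105.4] -22.8 0.088 orange 1.0
[ 439.1 -266.7] -6.2 0.049 orange -1.0
[ 488.1 -105.4] -22.6 0.088 orange 1.0
```

View pics/w2.png

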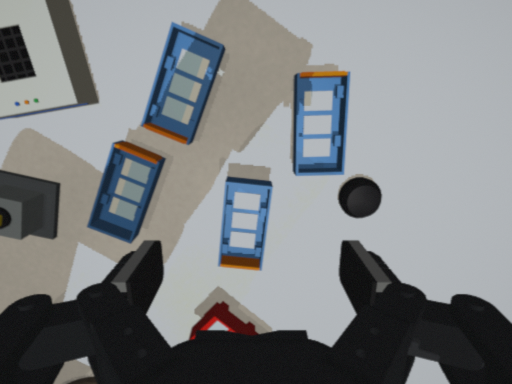

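```bash
python3 go.py 439 -267 150 -96.2
```

```text
t 2.55 pos [ 527.5 -280.1  299. ] yaw -89.8 tilt 0.01 grip 85.3 F [-0.2 -0.2  0. ] j [-0.6   0.4   1.55  0.    1.19  0.97]
shift(now axes) [-13.4  88.5 149. ] | shift(after turn axes) [ -3.5  89.4 149. ] | turn [0.01 0.01 6.41]
```

Call:
servo_tool --motion "0 0 30 0 0 6.4 100; -1 22 30 0 0 0 100; -1 22 30 0 0 0 100; -1 22 30 0 0 0 100; -1 23 29 0 0 0 100"

```text
clock: 2.97
ee_pos: [436.3, -268.4, 149.3]
ee_rot: [2.093, -2.343, 0.001]
contact_force: [0.8, -0.8, -0.7]
gripper_width: 85.4
```

Call:
servo_tool --motion "0 0 0 0 0 0 100; 0 0 0 0 0 0 100; 0 0 0 0 0 0 100; 0 0 0 0 0 0 100; 0 0 0 0 0 0 100"

```text
clock: 3.38
ee_pos: [438.9, -268.7, 151.3]
ee_rot: [-2.094, 2.342, -0.004]
contact_force: [-0.6, 0.8, 0.3]
gripper_width: 85.2
```

```bash
cat > look.py <<'E'
import sys; from h import *
# look.py name gx gy z0
st=arm.read_state();s=snap('wrist',sys.argv[1]+'.png');W=w_from_c(s,st);print(st['ee_pos'],arm.read_state()['ee_pos'])
q,f,sg=fit_tray(s,W,(float(sys.argv[2]),float(sys.argv[3])),float(sys.argv[4]) if len(sys.argv)>4 else 0); print(np.round(q[:2],1),round(np.degrees(q[2]),1),round(f,3),'orange',sg)
go(q[0],q[1],38,np.degrees(q[2])-90)
E
python3 look.py w3 439 -267
```

```text
[ 438.90984124 -268.72671529  151.28860003] [ 438.7862784  -268.5273146   151.10798149]
[ 439.7 -266.2] -6.4 0.03 orange -1.0
t 3.43 pos [ 438.8 -268.5  151.1] yaw -96.4 tilt 0.11 grip 85.1 F [0.4 0.1 0.8] j [-0.68  0.46  1.93 -0.    0.76  1.  ]
shift(now axes) [ -2.6  -0.5 113.1] | shift(after turn axes) [ -2.5  -0.6 113.1] | turn [-0.09 -0.06 -0.03]
```

View pics/w3.png

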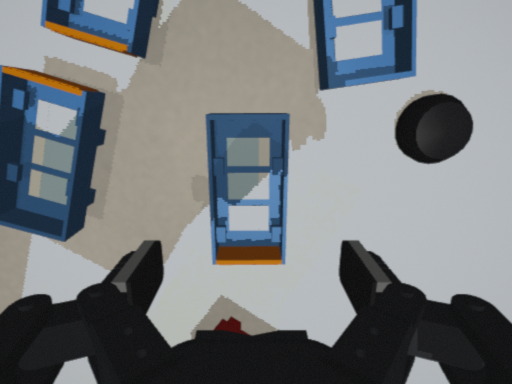

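Call:
servo_tool --motion "-2.5 -0.5 24 0 0 0 100; 0 0 30 0 0 0 100; 0 0 30 0 0 0 100; 0 0 19 0 0 0 100; 0 0 10 0 0 0 100" --squeeze 40

```text
clock: 3.85
ee_pos: [438.7, -265.4, 35.5]
ee_rot: [2.094, -2.341, -0.003]
contact_force: [-0.2, -0.4, -0.0]
gripper_width: 85.4
```

Call:
servo_tool --motion "0 0 0 0 0 0 50; 0 0 0 0 0 0 50; 0 0 0 0 0 0 50; 0 0 0 0 0 0 50; 0 0 0 0 0 0 50"

```text
clock: 4.27
ee_pos: [439.3, -266.0, 38.3]
ee_rot: [-2.094, 2.342, -0.003]
contact_force: [-0.1, 0.5, -0.6]
gripper_width: 61.1
```

```bash
python3 go.py 440 -266 38 -96.4
```

```text
t 4.27 pos [ 439.3 -266.    38.3] yaw -96.4 tilt 0.11 grip 61.1 F [-0.1  0.5 -0.6] j [-0.67  0.65  2.01 -0.    0.49  1.01]
shift(now axes) [-0.  -0.7  0.3] | shift(after turn axes) [-0.  -0.7  0.3] | turn [-0.09 -0.06  0.  ]
```

Call:
servo_tool --motion "0 0 -25 0 0 0 50; 0 0 -41 0 0 0 50; 0 0 -41 0 0 0 50; 0 0 -41 0 0 0 50; 0 0 -41 0 0 6.4 50"

```text
clock: 4.68
ee_pos: [438.4, -265.3, 229.0]
ee_rot: [-1.962, 2.454, -0.001]
contact_force: [1.1, -0.3, -0.4]
gripper_width: 61.2
```

```bash
python3 go.py 435 190 270 -90
```

```text
t 4.68 pos [ 438.4 -265.3  229. ] yaw -102.7 tilt 0.05 grip 61.2 F [ 1.1 -0.3 -0.4] j [-0.67  0.35  1.85 -0.    0.95  1.12]
shift(now axes) [-443.4  103.5  -41.2] | shift(after turn axes) [-455.3    3.4  -41. ] | turn [ -0.04  -0.03 -12.71]
```

Call:
servo_tool --motion "0 0 -8 0 0 -6.4 50; 0 0 -8 0 0 -6.3 50; -35 0 -8 0 0 0 50; -38 0 -8 0 0 0 50; -38 0 -8 0 0 0 50"

```text
clock: 5.1
ee_pos: [438.5, -153.6, 267.1]
ee_rot: [-2.217, 2.225, -0.001]
contact_force: [1.0, -0.2, -1.0]
gripper_width: 61.2
```

Call:
servo_tool --motion "-38 0 0 0 0 0 50; -38 0 0 0 0 0 50; -38 1 0 0 0 0 50; -38 1 0 0 0 0 50; -38 1 0 0 0 0 50"

```text
clock: 5.52
ee_pos: [435.7, 37.1, 267.0]
ee_rot: [-2.219, 2.223, -0.002]
contact_force: [0.7, 0.4, -0.3]
gripper_width: 61.2
```

Call:
servo_tool --motion "-38 0 0 0 0 0 50; -38 0 0 0 0 0 50; -38 0 0 0 0 0 50; -38 0 0 0 0 0 50; 0 0 0 0 0 0 50"

```text
clock: 5.93
ee_pos: [436.1, 192.2, 266.9]
ee_rot: [-2.223, 2.217, -0.0]
contact_force: [-1.1, -1.4, -1.6]
gripper_width: 61.4
```

Call:
servo_tool --motion "0 0 0 0 0 0 50; 0 0 0 0 0 0 50; 0 0 0 0 0 0 50; 0 0 0 0 0 0 50; 0 0 0 0 0 0 50"

```text
clock: 6.35
ee_pos: [436.9, 186.4, 266.4]
ee_rot: [-2.217, 2.225, -0.0]
contact_force: [-0.0, -0.3, -1.5]
gripper_width: 61.1
```

```bash
python3 - <<'E'
from h import *
go(435,190,270,-90)
st=arm.read_state();s=snap('wrist','w4.png');W=w_from_c(s,st)
for q in ['loader','stand','probe','controller','tray1']:
    for d in optics.spot_in(q,'wrist'): print(q,round(d['confidence'],2),np.round((W@np.append(d['at'],1))[:3]))
E
```

```text
t 6.35 pos [436.9 186.4 266.4] yaw -90.2 tilt 0.01 grip 61.1 F [-0.  -0.3 -1.5] j [ 0.26  0.25  1.88 -0.    1.01  1.84]
shift(now axes) [-3.6  1.9 -3.6] | shift(after turn axes) [-3.6  1.9 -3.6] | turn [-0.01 -0.01 -0.21]
loader 0.91 [517. 307.  46.]
stand 0.91 [473.  67.  59.]
probe 0.89 [460.  74.  98.]
probe 0.78 [511. 173. 166.]
probe 0.19 [455. 185. 262.]
controller 0.59 [597.  19.  50.]
tray1 0.96 [475. -94.  25.]
tray1 0.68 [ 253. -198.    4.]
tray1 0.57 [456. 186. 260.]
```

View pics/w4.png

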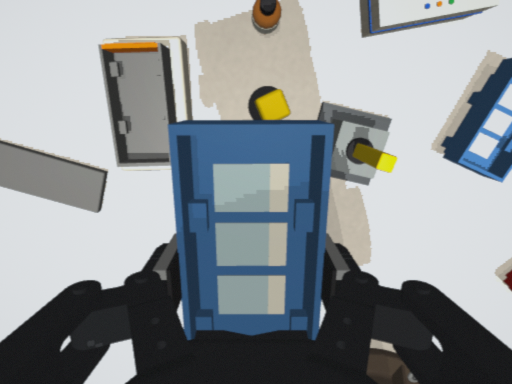

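```bash
python3 - <<'E'
import cv2,numpy as np
a=cv2.imread('pics/w4.png')
c=cv2.resize(a[30:175,90:200],None,fx=5,fy=4,interpolation=cv2.INTER_CUBIC)
c=cv2.resize(a[30:175,90:200],None,fx=4,fy=4,interpolation=cv2.INTER_CUBIC);cv2.imwrite('pics/z4.png',c)
E
```

```text
(no output)
```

View pics/z4.png

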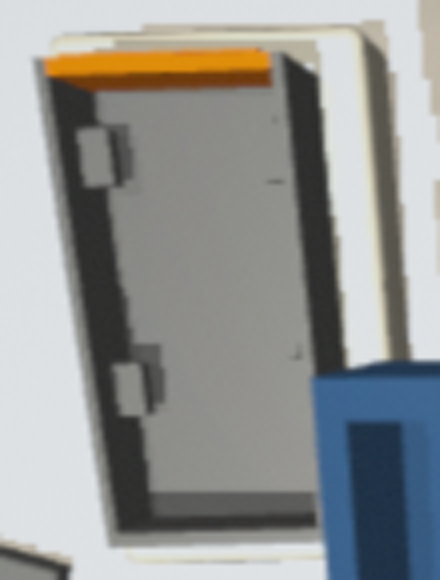

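```bash
cat > ld.py <<'E'
from h import *
s=optics.snapshot('wrist');st=arm.read_state();W=w_from_c(s,st)
P=[ray(s,W,90+u/4-.375,30+v/4-.375,72) for u,v in [(36,58),(285,52),(110,546),(318,540)]]
P=np.array(P);print(np.round(P,1))
print('len',P[0]-P[2],P[1]-P[3],'wid',P[0]-P[1],'c',P.mean(0))
s2=optics.snapshot('top');W2=w_from_c(s2)
E
python3 ld.py
```

```text
[[563.8 338.4  72. ]
 [565.  276.7  72. ]
 [440.8 335.8  72. ]
 [442.4 278.1  72. ]]
len [123.00020611   2.67414657   0.        ] [122.64895304  -1.44067675   0.        ] wid [-1.26791077 61.77541982  0.        ] c [502.97769793 307.24108765  72.        ]
```

Call:
servo_tool --motion "-30 9 -6 0 0 0 50; -30 9 -6 0 0 0 50; -30 9 -6 0 0 0 50; -30 9 -6 0 0 0 50; 0 0 0 0 0 0 50"

```text
clock: 7.17
ee_pos: [399.9, 311.2, 291.2]
ee_rot: [-2.221, 2.219, 0.001]
contact_force: [0.2, 0.4, -0.6]
gripper_width: 61.6
```

Call:
servo_tool --motion "0 0 0 0 0 0 50; 0 0 0 0 0 0 50; 0 0 0 0 0 0 50; 0 0 0 0 0 0 50; 0 0 0 0 0 0 50"

```text
clock: 7.58
ee_pos: [401.2, 306.7, 290.1]
ee_rot: [2.218, -2.225, 0.0]
contact_force: [1.4, 0.8, -0.7]
gripper_width: 61.3
```

```bash
python3 - <<'E'
from h import *
go(395,308,290,-90)
st=arm.read_state();s=snap('wrist','w5.png');W=w_from_c(s,st)
a=cv2.imread('pics/w5.png')
c=cv2.resize(a[0:140,190:320],None,fx=5,fy=5,interpolation=cv2.INTER_CUBIC)
c=cv2.resize(a[0:140,190:320],None,fx=4,fy=4,interpolation=cv2.INTER_CUBIC);cv2.imwrite('pics/z5.png',c)
np.savez('w5.npz',W=W)
E
```

```text
t 7.58 pos [401.2 306.7 290.1] yaw -90.2 tilt 0.02 grip 61.3 F [ 1.4  0.8 -0.7] j [ 0.52  0.27  1.78 -0.    1.09  2.1 ]
shift(now axes) [-1.3  6.2  0.1] | shift(after turn axes) [-1.3  6.2  0.1] | turn [ 0.01 -0.01 -0.18]
```

View pics/z5.png

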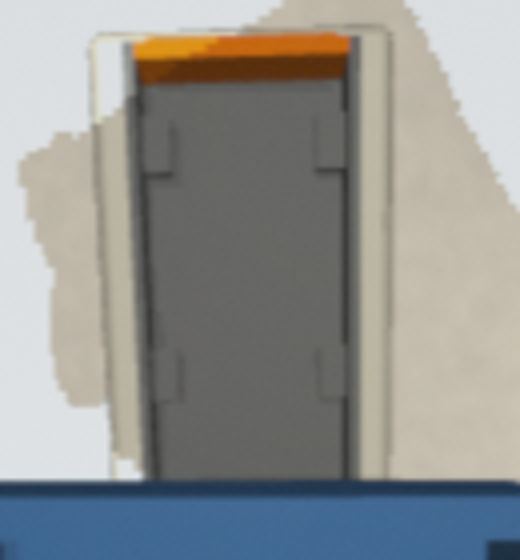

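```bash
python3 - <<'E'
from h import *
W=np.load('w5.npz')['W'];s=optics.snapshot('wrist')
def P(u,v,z): return ray(s,W,190+u/4-.375,v/4-.375,z)
obs=[((125,43),(62,31,72)),((358,37),(62,-31,72)),((145,478),(None,31,72)),((358,478),(None,-31,72)),((317,170),(33,-20,60)),((172,177),(33,20,60)),((317,348),(-13,-20,60)),((318,400),(-27,-20,60)),((182,350),(-13,20,60)),((182,402),(-27,20,60))]
from scipy.optimize import least_squares
def res(q):
    c,n=np.cos(q[2]),np.sin(q[2]);r=[]
    for (u,v),m in obs:
        p=P(u,v,m[2]);d=p[:2]-q[:2];lx=c*d[0]+n*d[1];ly=-n*d[0]+c*d[1]
        r+= [lx-m[0] if m[0] is not None else 0, ly-m[1]]
    return r
r=least_squares(res,[500,308,0],loss='soft_l1');print(r.x[:2],np.degrees(r.x[2]),np.round(np.array(r.fun).reshape(-1,2),1))
E
```

```text
[502.51269531 306.29334198] 1.3034175715337515 [[ 0.1 -0.8]
 [-0.   1. ]
 [ 0.  -0.7]
 [ 0.   0.9]
 [ 0.1  0.1]
 [-0.6 -0. ]
 [-0.1  0.5]
 [-0.3  0.3]
 [ 0.4 -1. ]
 [ 0.2 -0.4]]
```

```bash
python3 - <<'E'
from h import *
s=optics.snapshot('wrist');C=np.array(s['tool_from_camera'])
for u,v in [(170,122),(335,122)]:
    d=C[:3,:3]@np.array([(u-s['cx'])/s['fx'],(v-s['cy'])/s['fy'],1]);o=C[:3,3]
    print(o+d*((-18)-o[2])/d[2])
E
python3 go.py 502.5 306.3 150 -88.7
```

```text
[-30.28298288 -64.44393727 -18.        ]
[ 30.45098096 -64.4918563  -18.        ]
t 7.73 pos [401.1 307.  290.2] yaw -90.1 tilt 0.01 grip 61.1 F [ 0.6 -1.1 -1.1] j [ 0.52  0.27  1.78 -0.    1.09  2.1 ]
shift(now axes) [   0.4 -101.4  140.2] | shift(after turn axes) [   3.  -101.4  140.2] | turn [ 0.   -0.01 -1.45]
```

Call:
servo_tool --motion "0 -30 20 0 0 -1.4 50; 1 -35 25 0 0 0 50; 1 -35 30 0 0 0 50; 1 0 30 0 0 0 50; 0 0 30 0 0 0 50"

```text
clock: 8.15
ee_pos: [497.9, 305.3, 157.2]
ee_rot: [-2.244, 2.198, -0.0]
contact_force: [-0.4, 0.1, -1.4]
gripper_width: 61.3
```

Call:
servo_tool --motion "0 0 30 0 0 0 50; 0 0 0 0 0 0 50; 0 0 0 0 0 0 50; 0 0 0 0 0 0 50; 0 0 0 0 0 0 50"

```text
clock: 8.57
ee_pos: [497.2, 306.4, 131.0]
ee_rot: [-2.244, 2.194, -0.002]
contact_force: [0.6, 0.2, -1.0]
gripper_width: 61.3
```

```bash
python3 - <<'E'
from h import *
go(501.3,306.3,98.5,-88.7)
snap('side','s6.png'); a=cv2.imread('pics/s6.png');cv2.imwrite('pics/z6.png',cv2.resize(a[200:320,120:280],None,fx=4,fy=4,interpolation=cv2.INTER_CUBIC))
E
```

```text
t 8.57 pos [497.2 306.4 131. ] yaw -88.7 tilt 0.18 grip 61.3 F [ 0.6  0.2 -1. ] j [ 0.44  0.57  1.78 -0.    0.8   1.99]
shift(now axes) [ 0.2 -4.  32.5] | shift(after turn axes) [ 0.2 -4.  32.5] | turn [-0.17  0.07  0.  ]
```

View pics/z6.png

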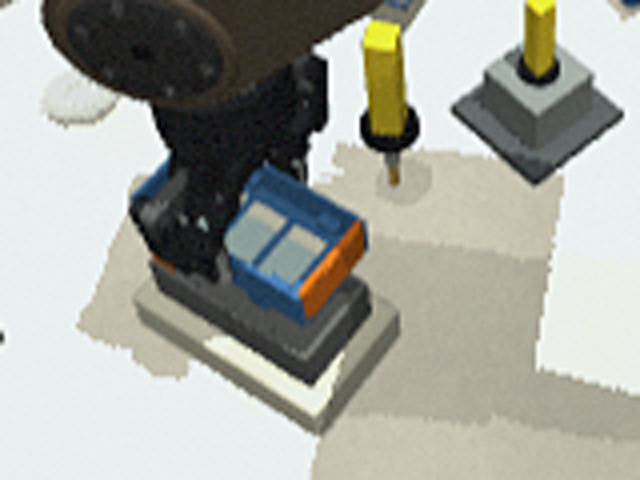

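Call:
servo_tool --motion "0.2 -4 5 -0.2 0 0 50; 0 0 8 0 0 0 50; 0 0 8 0 0 0 50; 0 0 5 0 0 0 50; 0 0 3 0 0 0 50"

```text
clock: 9.03
ee_pos: [500.0, 305.6, 98.7]
ee_rot: [2.243, -2.193, -0.005]
contact_force: [0.2, 0.6, -1.6]
gripper_width: 61.0
```

Call:
servo_tool --motion "0 0 1 0 0 0 50; 0 0 1 0 0 0 50; 0 0 1 0 0 0 50; 0 0 1 0 0 0 50; 0 0 0 0 0 0 50"

```text
clock: 9.45
ee_pos: [500.0, 305.7, 98.1]
ee_rot: [2.245, -2.194, -0.003]
contact_force: [-10.6, -5.0, 24.7]
gripper_width: 61.6
```

Call:
servo_tool --motion "0 0 -3 0 0 0 50; 0 0 0 0 0 0 60; 0 0 0 0 0 0 80; 0 0 0 0 0 0 100; 0 0 0 0 0 0 100"

```text
clock: 9.87
ee_pos: [500.4, 305.8, 98.7]
ee_rot: [2.244, -2.194, -0.004]
contact_force: [0.3, 0.5, -0.1]
gripper_width: 85.5
```

Call:
servo_tool --motion "0 0 -20 0 0 0 100; 0 0 -35 0 0 0 100; 0 0 -40 0 0 0 100; 0 0 -40 0 0 0 100; 0 0 -30 0 0 0 100"

```text
clock: 10.28
ee_pos: [501.2, 306.0, 267.0]
ee_rot: [2.246, -2.196, -0.003]
contact_force: [-0.3, -0.1, 0.3]
gripper_width: 85.2
```

Call:
servo_tool --motion "0 0 -20 0 0 0 100; 0 25 -10 0 0 0 100; 0 25 0 0 0 0 100; 0 0 0 0 0 0 100; 0 0 0 0 0 0 100"

```text
clock: 10.7
ee_pos: [450.5, 304.8, 294.5]
ee_rot: [2.246, -2.194, -0.003]
contact_force: [0.4, 0.3, -0.7]
gripper_width: 85.7
```

```bash
python3 look.py w7 502 306 60; python3 - <<'E'
from h import *
snap('side','s7.png'); a=cv2.imread('pics/s7.png');cv2.imwrite('pics/z7.png',cv2.resize(a[200:320,120:280],None,fx=4,fy=4,interpolation=cv2.INTER_CUBIC))
E
```

```text
[450.49569351 304.84104012 294.46793619] [451.22590435 304.87184456 294.17037746]
[501.8 306.8] 1.3 0.036 orange -1.0
t 10.75 pos [451.2 304.9 294.2] yaw -88.7 tilt 0.18 grip 85.1 F [ 0.3 -0.8  0. ] j [0.47 0.33 1.69 0.   1.13 2.02]
shift(now axes) [ -0.8 -51.4 256. ] | shift(after turn axes) [ -0.8 -50.6 256.2] | turn [ 0.18  0.   -0.03]
```

View pics/z7.png

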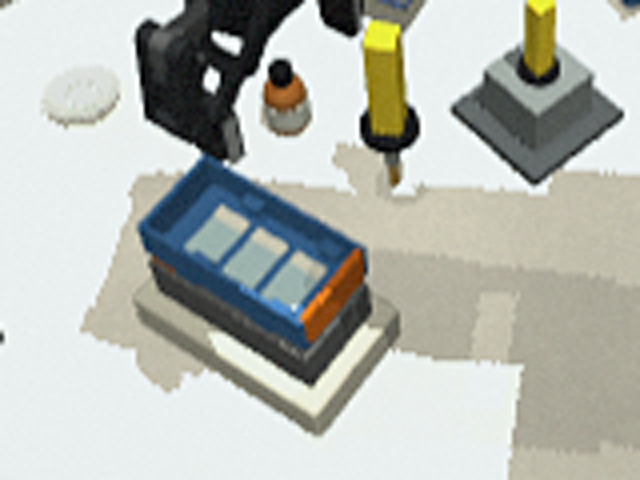

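View pics/w7.png

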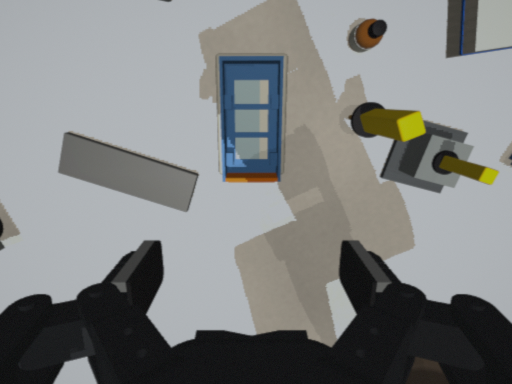

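```bash
python3 go.py 487 -106 280 -113.5
```

```text
t 10.8 pos [451.6 304.8 293.9] yaw -88.7 tilt 0.19 grip 85.4 F [-0.   0.2  0.1] j [0.47 0.33 1.69 0.   1.13 2.02]
shift(now axes) [411.5 -26.1  13.9] | shift(after turn axes) [ 362.6 -196.3   13.9] | turn [ 0.19 -0.05 24.8 ]
```

Call:
servo_tool --motion "41 -2.6 0 0 0 0 100; 41 -2.6 0 0 0 0 100; 41 -2.6 0 0 0 0 100; 41 -2.6 0 0 0 0 100; 41 -2.6 0 0 0 0 100"

```text
clock: 11.22
ee_pos: [469.3, 98.1, 293.7]
ee_rot: [2.244, -2.194, -0.004]
contact_force: [1.6, -0.9, 0.2]
gripper_width: 85.4
```

Call:
servo_tool --motion "41 -2.6 0 0 0 0 100; 41 -2.6 0 0 0 0 100; 41 -2.6 0 0 0 0 100; 41 -2.6 0 0 0 0 100; 41 -2.6 0 0 0 0 100"

```text
clock: 11.63
ee_pos: [486.7, -107.3, 293.7]
ee_rot: [2.244, -2.195, -0.004]
contact_force: [1.3, 0.4, 0.2]
gripper_width: 85.3
```

Call:
servo_tool --motion "0 0 32 0 0 6.2 100; 0 0 35 0 0 6.2 100; 0 0 35 0 0 6.2 100; 0 0 32 0 0 6.2 100; 0 0 0 0 0 0 100"

```text
clock: 12.05
ee_pos: [484.2, -104.6, 154.9]
ee_rot: [1.71, -2.625, -0.014]
contact_force: [-0.4, 0.5, -1.4]
gripper_width: 85.7
```

Call:
servo_tool --motion "0 0 0 0 0 0 100; 0 0 0 0 0 0 100; 0 0 0 0 0 0 100; 0 0 0 0 0 0 100; 0 0 0 0 0 0 100"

```text
clock: 12.47
ee_pos: [486.4, -104.7, 161.3]
ee_rot: [1.723, -2.625, 0.0]
contact_force: [-0.5, 0.1, 0.3]
gripper_width: 85.4
```

```bash
python3 look.py w8 487 -106
```

```text
[ 486.35285848 -104.67188551  161.32518787] [ 486.21072784 -104.63546242  161.09092706]
[ 486.1 -106.1] -23.5 0.032 orange 1.0
t 12.52 pos [ 486.2 -104.6  161.1] yaw -113.5 tilt 0.11 grip 85.3 F [ 0.6 -0.1  0.5] j [-0.34  0.42  1.96 -0.    0.76  1.64]
shift(now axes) [  1.2  -0.6 123.1] | shift(after turn axes) [  1.4  -0.5 123.1] | turn [ 0.07 -0.08  0.07]
```

View pics/w8.png

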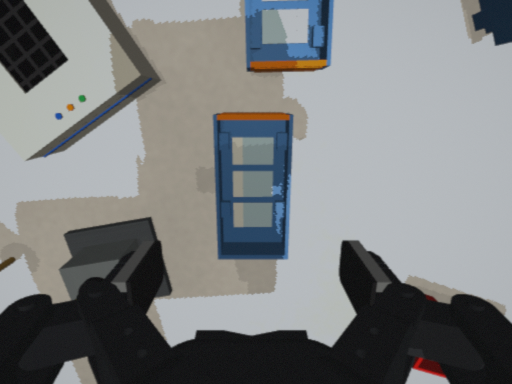

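Call:
servo_tool --motion "1.3 -0.5 28 0 0 0 100; 0 0 32 0 0 0 100; 0 0 32 0 0 0 100; 0 0 21 0 0 0 100; 0 0 10 0 0 0 100"

```text
clock: 12.93
ee_pos: [484.8, -105.8, 35.1]
ee_rot: [1.721, -2.623, -0.006]
contact_force: [-0.5, 0.1, 0.7]
gripper_width: 85.3
```

Call:
servo_tool --motion "0 0 0 0 0 0 50; 0 0 0 0 0 0 50; 0 0 0 0 0 0 50; 0 0 0 0 0 0 50; 0 0 0 0 0 0 50"

```text
clock: 13.35
ee_pos: [485.9, -106.1, 38.2]
ee_rot: [1.722, -2.626, -0.0]
contact_force: [0.5, 0.3, -1.5]
gripper_width: 61.6
```

```bash
python3 go.py 486.1 -106.1 38 -113.5
```

```text
t 13.35 pos [ 485.9 -106.1   38.2] yaw -113.5 tilt 0.1 grip 61.6 F [ 0.5  0.3 -1.5] j [-0.35  0.63  2.04 -0.    0.47  1.64]
shift(now axes) [-0.1 -0.2  0.2] | shift(after turn axes) [-0.1 -0.2  0.2] | turn [ 0.07 -0.08  0.  ]
```

Call:
servo_tool --motion "0 0 -25 0 0 0 50; 0 0 -41 0 0 0 50; 0 0 -41 0 0 0 50; 0 0 -41 0 0 -6.2 50; 0 0 -41 0 0 -6.2 50"

```text
clock: 13.77
ee_pos: [485.5, -105.8, 228.8]
ee_rot: [2.0, -2.419, -0.002]
contact_force: [-0.0, 0.3, -1.2]
gripper_width: 61.5
```

Call:
servo_tool --motion "0 0 -25 0 0 -6.2 50; 0 0 -25 0 0 -6.2 50; -36 0 0 0 0 0 50; -40 0 0 0 0 0 50; -40 0 0 0 0 0 50"

```text
clock: 14.18
ee_pos: [483.1, 10.9, 277.2]
ee_rot: [2.243, -2.198, -0.001]
contact_force: [2.2, 1.0, -1.4]
gripper_width: 61.3
```

```bash
python3 go.py 502 306.5 280 -88.7
```

```text
t 14.18 pos [483.1  10.9 277.2] yaw -88.8 tilt 0.08 grip 61.3 F [ 2.2  1.  -1.4] j [-0.11  0.25  1.85 -0.    1.05  1.44]
shift(now axes) [-295.1  -25.    -2.9] | shift(after turn axes) [-295.1  -25.6   -2.8] | turn [ 0.08 -0.02 -0.12]
```

Call:
servo_tool --motion "-37 -3 0 0 0 0 50; -37 -3 0 0 0 0 50; -37 -3 0 0 0 0 50; -37 -3 0 0 0 0 50; -37 -3 0 0 0 0 50"

```text
clock: 14.6
ee_pos: [493.9, 197.2, 276.7]
ee_rot: [2.245, -2.195, -0.003]
contact_force: [1.4, -0.6, -1.4]
gripper_width: 61.3
```

Call:
servo_tool --motion "-37 -3 0 0 0 0 50; -37 -3 0 0 0 0 50; -32 -3 20 0 0 0 50; 0 0 30 0 0 0 50; 0 0 30 0 0 0 50"

```text
clock: 15.02
ee_pos: [500.3, 303.3, 195.9]
ee_rot: [2.249, -2.193, -0.002]
contact_force: [0.6, 0.0, -1.2]
gripper_width: 61.3
```

Call:
servo_tool --motion "0 0 15 0 0 0 50; 0 0 0 0 0 0 50; 0 0 0 0 0 0 50; 0 0 0 0 0 0 50; 0 0 0 0 0 0 50"

```text
clock: 15.43
ee_pos: [501.3, 301.6, 182.7]
ee_rot: [2.246, -2.196, -0.002]
contact_force: [0.3, -1.5, -1.2]
gripper_width: 61.5
```

```bash
python3 go.py 502 306.5 142.2 -88.7
```

```text
t 15.43 pos [501.3 301.6 182.7] yaw -88.7 tilt 0.08 grip 61.5 F [ 0.3 -1.5 -1.2] j [0.43 0.5  1.73 0.   0.92 1.98]
shift(now axes) [-4.9 -0.9 40.5] | shift(after turn axes) [-4.9 -0.8 40.5] | turn [ 0.06  0.06 -0.02]
```

Call:
servo_tool --motion "-4.9 -0.9 10 0 0 0 50; 0 0 10 0 0 0 50; 0 0 8 0 0 0 50; 0 0 5 0 0 0 50; 0 0 4 0 0 0 50"

```text
clock: 15.85
ee_pos: [501.1, 306.2, 142.8]
ee_rot: [2.244, -2.194, -0.004]
contact_force: [-1.1, 0.5, -1.3]
gripper_width: 61.3
```

Call:
servo_tool --motion "0 0 1 0 0 0 50; 0 0 1 0 0 0 50; 0 0 1 0 0 0 50; 0 0 1 0 0 0 50; 0 0 0 0 0 0 50"

```text
clock: 16.27
ee_pos: [501.3, 306.3, 141.9]
ee_rot: [2.245, -2.195, -0.003]
contact_force: [-6.7, -3.4, 17.8]
gripper_width: 61.2
```

```bash
python3 go.py 502 306.5 142.2 -88.7
```

```text
t 16.27 pos [501.3 306.3 141.9] yaw -88.7 tilt 0.14 grip 61.2 F [-6.7 -3.4 17.8] j [0.44 0.56 1.75 0.   0.83 1.98]
shift(now axes) [-0.2 -0.7 -0.3] | shift(after turn axes) [-0.2 -0.7 -0.3] | turn [0.14 0.01 0.01]
```

Seated at the expected height. Release and back off, then on to tray B (orange −x).

Call:
servo_tool --motion "0 0 -3 0 0 0 50; 0 0 0 0 0 0 60; 0 0 0 0 0 0 80; 0 0 0 0 0 0 100; 0 0 0 0 0 0 100"

```text
clock: 16.68
ee_pos: [501.4, 306.4, 142.8]
ee_rot: [2.245, -2.194, -0.004]
contact_force: [-0.2, -0.0, -0.1]
gripper_width: 85.4
```

Call:
servo_tool --motion "0 0 -20 0 0 0 100; 0 0 -35 0 0 0 100; 0 0 -40 0 0 0 100; 0 0 -40 0 0 0 100; 0 0 -25 0 0 0 100"

```text
clock: 17.1
ee_pos: [502.3, 306.6, 306.8]
ee_rot: [-2.246, 2.195, 0.002]
contact_force: [0.6, 1.0, 0.1]
gripper_width: 85.2
```

Call:
servo_tool --motion "0 0 0 0 0 0 100; 0 25 0 0 0 0 100; 0 25 0 0 0 0 100; 0 0 0 0 0 0 100; 0 0 0 0 0 0 100"

```text
clock: 17.52
ee_pos: [451.2, 305.3, 302.9]
ee_rot: [2.245, -2.193, -0.004]
contact_force: [0.1, 0.1, -0.1]
gripper_width: 85.4
```

```bash
python3 look.py w9 502 306 104;python3 - <<'E'
from h import *
snap('side','s9.png'); a=cv2.imread('pics/s9.png');cv2.imwrite('pics/z9.png',cv2.resize(a[180:310,120:280],None,fx=4,fy=4,interpolation=cv2.INTER_CUBIC))
go(620.6,-191.5,280,-112.4)
E
```

```text
[451.17606114 305.34211524 302.86519552] [451.96673198 305.35376728 302.82393601]
[503. 307.] 1.4 0.029 orange 1.0
t 17.57 pos [452.  305.4 302.8] yaw -88.7 tilt 0.2 grip 85.3 F [ 0.2 -0.1  0.2] j [0.47 0.32 1.67 0.   1.15 2.02]
shift(now axes) [ -0.6 -52.  264.6] | shift(after turn axes) [ -0.5 -51.1 264.8] | turn [ 0.2  -0.01 -0.05]
t 17.62 pos [452.3 305.3 302.7] yaw -88.7 tilt 0.2 grip 85.1 F [-0.1 -0.5  0.2] j [0.47 0.32 1.67 0.   1.15 2.02]
shift(now axes) [ 500.5 -157.    22.3] | shift(after turn axes) [ 395.2 -344.9   22.7] | turn [ 0.2  -0.05 23.7 ]
```

View pics/z9.png

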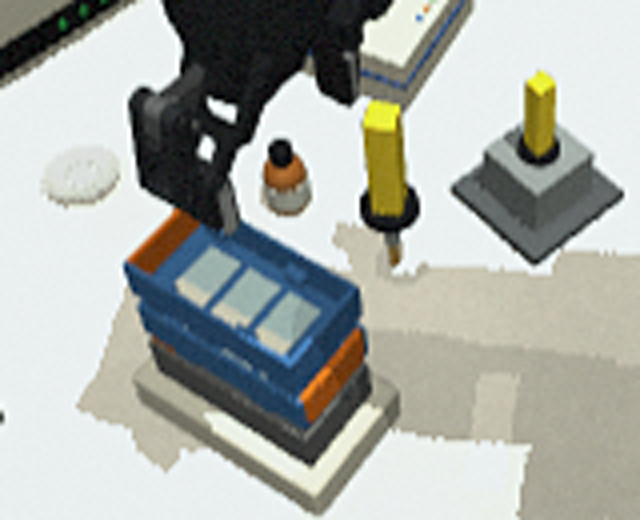

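Call:
servo_tool --motion "38.5 -12.1 0 0 0 0 100; 38.5 -12.1 0 0 0 0 100; 38.5 -12.1 0 0 0 0 100; 38.5 -12.1 0 0 0 0 100; 38.5 -12.1 0 0 0 0 100"

```text
clock: 18.03
ee_pos: [517.8, 112.1, 302.5]
ee_rot: [2.244, -2.194, -0.004]
contact_force: [1.4, -0.1, -0.1]
gripper_width: 85.0
```

Call:
servo_tool --motion "38.5 -12.1 0 0 0 0 100; 38.5 -12.1 0 0 0 0 100; 38.5 -12.1 0 0 0 0 100; 38.5 -12.1 0 0 0 0 100; 38.5 -12.1 0 0 0 0 100"

```text
clock: 18.45
ee_pos: [582.4, -79.6, 302.1]
ee_rot: [2.244, -2.195, -0.004]
contact_force: [1.1, 0.5, -0.1]
gripper_width: 85.6
```

Call:
servo_tool --motion "38.5 -12.1 0 0 0 0 100; 38.5 -12.1 0 0 0 0 100; 38.5 -12.1 0 0 0 0 100; 0 0 30 -0.2 0 6 100; 0 0 35 0 0 6 100"

```text
clock: 18.87
ee_pos: [621.5, -195.0, 237.4]
ee_rot: [1.993, -2.424, -0.001]
contact_force: [1.1, 0.1, -1.1]
gripper_width: 85.4
```

Call:
servo_tool --motion "0 0 35 0 0 6 100; 0 0 35 0 0 5.7 100; 0 0 0 0 0 0 100; 0 0 0 0 0 0 100; 0 0 0 0 0 0 100"

```text
clock: 19.28
ee_pos: [620.6, -192.2, 169.1]
ee_rot: [1.749, -2.604, -0.004]
contact_force: [0.8, -0.3, 0.1]
gripper_width: 85.6
```

```bash
python3 look.py w10 621 -191
```

```text
[ 620.64688102 -192.16774249  169.14138363] [ 620.77118235 -192.09722166  169.79675786]
[ 620.7 -191.2] -22.3 0.031 orange -1.0
t 19.33 pos [ 620.8 -192.1  169.8] yaw -112.3 tilt 0.24 grip 85.0 F [-0.  -1.  -0.6] j [-0.4   0.6   1.57 -0.    0.98  1.56]
shift(now axes) [ -1.2  -0.  131.8] | shift(after turn axes) [ -0.8   0.4 131.8] | turn [ 0.18 -0.16  0.  ]
```

View pics/w10.png

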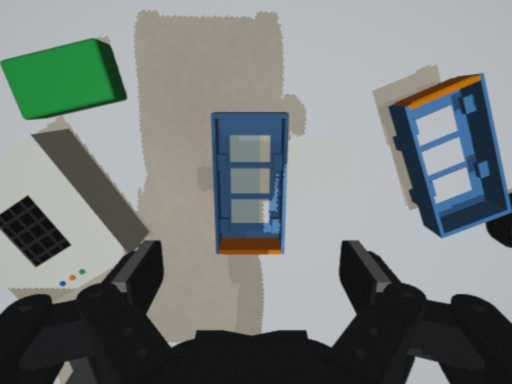

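Call:
servo_tool --motion "-1 0.2 32 0.2 -0.2 0 100; 0 0 34 0 0 0 100; 0 0 34 0 0 0 100; 0 0 22 0 0 0 100; 0 0 10 0 0 0 100"

```text
clock: 19.75
ee_pos: [619.5, -190.4, 34.7]
ee_rot: [1.749, -2.608, -0.005]
contact_force: [-0.2, -1.0, 0.1]
gripper_width: 85.4
```

Call:
servo_tool --motion "0 0 0 0 0 0 50; 0 0 0 0 0 0 50; 0 0 0 0 0 0 50; 0 0 0 0 0 0 50; 0 0 0 0 0 0 50"

```text
clock: 20.17
ee_pos: [620.4, -190.7, 37.8]
ee_rot: [-1.748, 2.61, -0.0]
contact_force: [-0.4, 0.7, 8.7]
gripper_width: 61.2
```

```bash
python3 go.py 620.7 -191.2 38 -112.3
```

```text
t 20.17 pos [ 620.4 -190.7   37.8] yaw -112.4 tilt 0.05 grip 61.2 F [-0.4  0.7  8.7] j [-0.4   0.77  1.66  0.    0.72  1.56]
shift(now axes) [ 0.3 -0.5 -0.2] | shift(after turn axes) [ 0.3 -0.5 -0.2] | turn [-0.03  0.04 -0.08]
```

Call:
servo_tool --motion "0 0 -25 0 0 0 50; 0 0 -41 0 0 0 50; 0 0 -41 0 0 0 50; 0 0 -41 0 0 -6 50; 0 0 -41 0 0 -6 50"

```text
clock: 20.58
ee_pos: [619.4, -190.6, 227.5]
ee_rot: [2.016, -2.409, -0.004]
contact_force: [0.7, -1.0, -1.4]
gripper_width: 61.5
```

Call:
servo_tool --motion "0 0 -30 0 0 -6 50; 0 0 -30 0 0 -5.7 50; -32 12 0 0 0 0 50; -38.5 12.1 0 0 0 0 50; -38.5 12.1 0 0 0 0 50"

```text
clock: 21.0
ee_pos: [580.4, -82.0, 285.9]
ee_rot: [-2.244, 2.198, 0.003]
contact_force: [1.3, 0.2, -1.8]
gripper_width: 61.2
```

```bash
python3 go.py 502.3 306.5 285 -88.7
```

```text
t 21.0 pos [580.4 -82.  285.9] yaw -88.8 tilt 0.1 grip 61.2 F [ 1.3  0.2 -1.8] j [-0.25  0.39  1.6   0.    1.15  1.3 ]
shift(now axes) [-390.    69.8    1.6] | shift(after turn axes) [-390.2   69.2    0.9] | turn [ 0.05  0.09 -0.09]
```

Call:
servo_tool --motion "-38.5 6.8 0 0 0 0 50; -38.5 6.8 0 0 0 0 50; -38.5 6.8 0 0 0 0 50; -38.5 6.8 0 0 0 0 50; -38.5 6.8 0 0 0 0 50"

```text
clock: 21.42
ee_pos: [542.1, 110.7, 286.3]
ee_rot: [-2.246, 2.196, 0.003]
contact_force: [1.0, -0.1, -2.3]
gripper_width: 61.7
```

Call:
servo_tool --motion "-38.5 6.8 0 0 0 0 50; -38.5 6.8 0 0 0 0 50; -38.5 6.8 0 0 0 0 50; -38.5 6.8 0 0 0 0 50; -38.5 6.8 15 0 0 0 50"

```text
clock: 21.83
ee_pos: [504.6, 302.7, 274.0]
ee_rot: [-2.243, 2.192, 0.001]
contact_force: [1.8, -0.3, -1.5]
gripper_width: 61.3
```

Call:
servo_tool --motion "0 0 20 0 0 0 50; 0 0 15 0 0 0 50; 0 0 0 0 0 0 50; 0 0 0 0 0 0 50; 0 0 0 0 0 0 50"

```text
clock: 22.25
ee_pos: [505.0, 300.4, 237.2]
ee_rot: [-2.245, 2.196, 0.004]
contact_force: [-1.0, 0.5, -1.3]
gripper_width: 61.3
```

```bash
python3 go.py 502.3 306.5 185.8 -88.7
```

```text
t 22.25 pos [505.  300.4 237.2] yaw -88.7 tilt 0.15 grip 61.3 F [-1.   0.5 -1.3] j [0.42 0.44 1.66 0.   1.04 1.97]
shift(now axes) [-6.   2.5 51.4] | shift(after turn axes) [-6.2  2.6 51.4] | turn [ 0.05  0.14 -0.03]
```

Call:
servo_tool --motion "-6.1 2.5 12 0 0.1 0 50; 0 0 12 0 0 0 50; 0 0 12 0 0 0 50; 0 0 7 0 0 0 50; 0 0 5 0 0 0 50"

```text
clock: 22.67
ee_pos: [501.7, 306.6, 187.2]
ee_rot: [2.245, -2.195, -0.003]
contact_force: [-0.8, 0.7, -2.4]
gripper_width: 61.3
```

Call:
servo_tool --motion "0 0 1 0 0 0 50; 0 0 1 0 0 0 50; 0 0 1 0 0 0 50; 0 0 1 0 0 0 50; 0 0 0 0 0 0 50"

```text
clock: 23.08
ee_pos: [502.2, 306.8, 185.7]
ee_rot: [-2.246, 2.196, 0.001]
contact_force: [-2.9, -2.0, 9.1]
gripper_width: 61.2
```

```bash
python3 go.py 502.3 306.5 185.8 -88.7
```

```text
t 23.08 pos [502.2 306.8 185.7] yaw -88.7 tilt 0.06 grip 61.2 F [-2.9 -2.   9.1] j [0.44 0.5  1.71 0.   0.93 1.98]
shift(now axes) [ 0.3 -0.1 -0.1] | shift(after turn axes) [ 0.3 -0.1 -0.1] | turn [ 0.02  0.05 -0.  ]
```

Call:
servo_tool --motion "0 0 -1 0 0 0 50; 0 0 0 0 0 0 60; 0 0 0 0 0 0 80; 0 0 0 0 0 0 100; 0 0 0 0 0 0 100"

```text
clock: 23.5
ee_pos: [501.9, 306.7, 184.9]
ee_rot: [2.245, -2.195, -0.003]
contact_force: [-0.3, -1.4, -0.3]
gripper_width: 85.2
```

Call:
servo_tool --motion "0 0 -20 0 0 0 100; 0 0 -35 0 0 0 100; 0 0 -40 0 0 0 100; 0 0 -40 0 0 0 100; 0 0 -15 0 0 0 100"

```text
clock: 23.92
ee_pos: [503.0, 307.1, 340.5]
ee_rot: [-2.243, 2.193, -0.001]
contact_force: [0.8, 0.6, 0.5]
gripper_width: 85.4
```

Call:
servo_tool --motion "0 0 0 0 0 0 100; 0 25 0 0 0 0 100; 0 25 0 0 0 0 100; 0 0 0 0 0 0 100; 0 0 0 0 0 0 100"

```text
clock: 24.33
ee_pos: [451.4, 305.5, 334.6]
ee_rot: [2.246, -2.194, -0.003]
contact_force: [1.2, -0.1, -0.1]
gripper_width: 85.4
```

```bash
python3 look.py w11 502 306 148;python3 - <<'E'
from h import *
snap('side','s11.png'); a=cv2.imread('pics/s11.png');cv2.imwrite('pics/z11.png',cv2.resize(a[180:310,120:280],None,fx=4,fy=4,interpolation=cv2.INTER_CUBIC))
go(576.4,-361.5,280,-88.2)
E
```

```text
[451.35616936 305.53041126 334.56597899] [452.11676663 305.58110347 334.54789427]
[502.9 307.2] 1.4 0.033 orange -1.0
t 24.38 pos [452.1 305.6 334.5] yaw -88.7 tilt 0.15 grip 85.3 F [-0.6  0.5 -0.6] j [0.47 0.29 1.62 0.   1.23 2.02]
shift(now axes) [ -0.4 -51.5 296.4] | shift(after turn axes) [ -0.3 -50.8 296.5] | turn [ 0.15 -0.   -0.11]
t 24.43 pos [452.5 305.6 334.5] yaw -88.7 tilt 0.15 grip 85.4 F [-0.5 -0.2 -0.6] j [0.47 0.29 1.62 0.   1.23 2.02]
shift(now axes) [ 669.7 -108.8   54.3] | shift(after turn axes) [ 670.6 -102.8   54.5] | turn [ 0.15 -0.   -0.5 ]
```

View pics/z11.png

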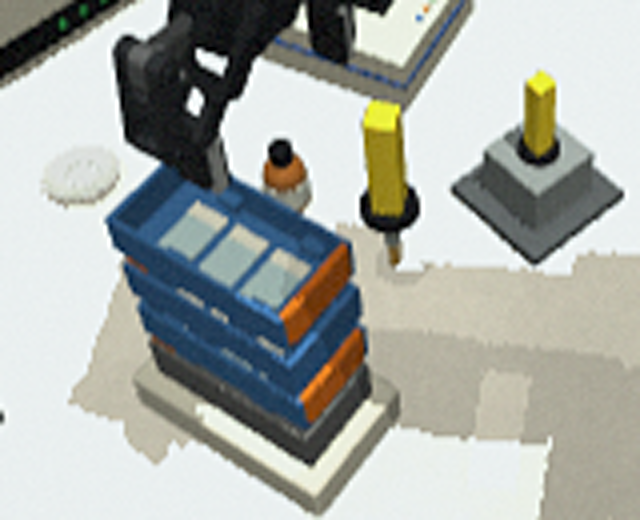

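Call:
servo_tool --motion "39.4 -6.4 0 0 0 0 100; 39.4 -6.4 0 0 0 0 100; 39.4 -6.4 0 0 0 0 100; 39.4 -6.4 0 0 0 0 100; 39.4 -6.4 0 0 0 0 100"

```text
clock: 24.85
ee_pos: [489.3, 107.3, 334.4]
ee_rot: [2.245, -2.195, -0.003]
contact_force: [0.6, 1.3, 0.4]
gripper_width: 85.4
```

Call:
servo_tool --motion "39.4 -6.4 0 0 0 0 100; 39.4 -6.4 0 0 0 0 100; 39.4 -6.4 0 0 0 0 100; 39.4 -6.4 0 0 0 0 100; 39.4 -6.4 0 0 0 0 100"

```text
clock: 25.27
ee_pos: [525.6, -89.6, 334.3]
ee_rot: [2.244, -2.196, -0.003]
contact_force: [0.9, 0.7, 2.1]
gripper_width: 85.2
```

Call:
servo_tool --motion "39.4 -6.4 10 0 0 0 100; 39.4 -6.4 10 0 0 0 100; 39.4 -6.4 10 0 0 0 100; 39.4 -6.4 10 0 0 0 100; 39.4 -6.4 10 0 0 0 100"

```text
clock: 25.68
ee_pos: [561.6, -286.0, 283.3]
ee_rot: [2.244, -2.196, -0.004]
contact_force: [0.4, -0.2, 0.8]
gripper_width: 85.4
```

Call:
servo_tool --motion "39.4 -6.4 10 0 0 0 100; 39.4 -6.4 10 0 0 0 100; 0 0 35 0 0 -0.5 100; 0 0 35 0 0 0 100; 0 0 30 0 0 0 100"

```text
clock: 26.1
ee_pos: [575.1, -362.9, 161.2]
ee_rot: [2.253, -2.187, -0.006]
contact_force: [0.3, 0.3, -0.7]
gripper_width: 85.5
```

Call:
servo_tool --motion "0 0 0 0 0 0 100; 0 0 0 0 0 0 100; 0 0 0 0 0 0 100; 0 0 0 0 0 0 100; 0 0 0 0 0 0 100"

```text
clock: 26.52
ee_pos: [576.4, -362.0, 166.8]
ee_rot: [2.255, -2.185, 0.002]
contact_force: [-0.2, -0.3, 0.7]
gripper_width: 85.3
```

```bash
python3 look.py w12 577 -362
```

```text
[ 576.36153843 -362.00181021  166.75479815] [ 576.20433436 -361.88620198  166.48636033]
[ 577.  -362.3] 1.8 0.026 orange 1.0
t 26.57 pos [ 576.2 -361.9  166.5] yaw -88.2 tilt 0.09 grip 85.5 F [ 0.9 -0.2  0.4] j [-0.66  0.64  1.49 -0.    1.01  0.88]
shift(now axes) [  0.2  -0.8 128.5] | shift(after turn axes) [  0.4  -0.8 128.5] | turn [ 0.01 -0.09  0.01]
```

View pics/w12.png

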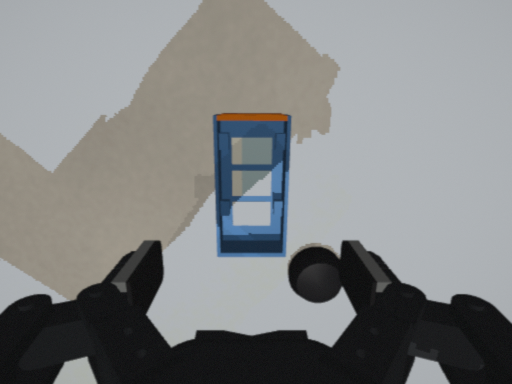

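Call:
servo_tool --motion "0.3 -0.8 30 0 0 0 100; 0 0 33 0 0 0 100; 0 0 33 0 0 0 100; 0 0 22 0 0 0 100; 0 0 10 0 0 0 100"

```text
clock: 26.98
ee_pos: [575.5, -361.3, 34.3]
ee_rot: [2.255, -2.185, -0.007]
contact_force: [-0.2, 0.7, 0.3]
gripper_width: 85.4
```

Call:
servo_tool --motion "0 0 0 0 0 0 50; 0 0 0 0 0 0 50; 0 0 0 0 0 0 50; 0 0 0 0 0 0 50; 0 0 0 0 0 0 50"

```text
clock: 27.4
ee_pos: [576.7, -362.3, 38.2]
ee_rot: [2.255, -2.185, 0.001]
contact_force: [-0.7, 0.3, 3.5]
gripper_width: 61.5
```

```bash
python3 go.py 577 -362.3 38 -88.2
```

```text
t 27.4 pos [ 576.7 -362.3   38.2] yaw -88.2 tilt 0.08 grip 61.5 F [-0.7  0.3  3.5] j [-0.66  0.8   1.57 -0.    0.78  0.88]
shift(now axes) [ 0.  -0.3  0.2] | shift(after turn axes) [ 0.  -0.3  0.2] | turn [ 0.04 -0.07 -0.  ]
```

Call:
servo_tool --motion "0 0 -25 0 0 0 50; 0 0 -41 0 0 0.5 50; 0 0 -41 0 0 0 50; 0 0 -41 0 0 0 50; 0 0 -41 0 0 0 50"

```text
clock: 27.82
ee_pos: [576.3, -361.6, 228.3]
ee_rot: [2.245, -2.195, -0.002]
contact_force: [0.8, -0.5, -2.7]
gripper_width: 60.9
```

Call:
servo_tool --motion "-20 2 -37 0 0 0 50; -35 6 -30 0 0 0 50; -39 6 -20 0 0 0 50; -39 6 0 0 0 0 50; -39 6 0 0 0 0 50"

```text
clock: 28.23
ee_pos: [547.4, -195.2, 310.0]
ee_rot: [2.245, -2.197, 0.002]
contact_force: [0.1, -0.7, -2.2]
gripper_width: 61.4
```

Call:
servo_tool --motion "-39 6 0 0 0 0 50; -39 6 0 0 0 0 50; -39 6 0 0 0 0 50; -39 6 0 0 0 0 50; -39 6 0 0 0 0 50"

```text
clock: 28.65
ee_pos: [512.7, -0.6, 308.9]
ee_rot: [2.246, -2.196, -0.001]
contact_force: [1.6, 0.1, -2.5]
gripper_width: 61.0
```

```bash
python3 go.py 502.4 306.8 310 -88.7
```

```text
t 28.65 pos [512.7  -0.6 308.9] yaw -88.7 tilt 0.07 grip 61.0 F [ 1.6  0.1 -2.5] j [-0.13  0.26  1.74 -0.    1.14  1.42]
shift(now axes) [-307.6    3.4   -1.1] | shift(after turn axes) [-307.6    3.3   -1.1] | turn [ 0.07 -0.   -0.02]
```

Call:
servo_tool --motion "-38 0.4 -1 0 0 0 50; -38 0.4 0 0 0 0 50; -38 0.4 0 0 0 0 50; -38 0.4 0 0 0 0 50; -38 0.4 0 0 0 0 50"

```text
clock: 29.07
ee_pos: [506.7, 189.4, 309.9]
ee_rot: [2.246, -2.196, -0.002]
contact_force: [1.2, -0.6, -2.6]
gripper_width: 61.4
```

Call:
servo_tool --motion "-38 0.4 0 0 0 0 50; -38 0.4 0 0 0 0 50; -37 0 0 0 0 0 50; 0 0 0 0 0 0 50; 0 0 0 0 0 0 50"

```text
clock: 29.48
ee_pos: [503.3, 302.0, 309.3]
ee_rot: [2.249, -2.192, -0.003]
contact_force: [-0.5, -0.6, -2.5]
gripper_width: 61.1
```

Call:
servo_tool --motion "0 0 20 0 0 0 50; 0 0 10 0 0 0 50; 0 0 0 0 0 0 50; 0 0 0 0 0 0 50; 0 0 0 0 0 0 50"

```text
clock: 29.9
ee_pos: [504.3, 299.9, 280.0]
ee_rot: [2.245, -2.197, -0.002]
contact_force: [0.2, 0.4, -1.7]
gripper_width: 61.6
```

```bash
python3 go.py 502.4 306.8 230.2 -88.7
```

```text
t 29.9 pos [504.3 299.9 280. ] yaw -88.8 tilt 0.1 grip 61.6 F [ 0.2  0.4 -1.7] j [0.42 0.4  1.61 0.   1.14 1.97]
shift(now axes) [-6.9  1.7 49.8] | shift(after turn axes) [-6.9  1.8 49.8] | turn [ 0.1   0.02 -0.06]
```

Call:
servo_tool --motion "-6.9 1.7 11 0 0 0 50; 0 0 12 0 0 0 50; 0 0 12 0 0 0 50; 0 0 7 0 0 0 50; 0 0 5 0 0 0 50"

```text
clock: 30.32
ee_pos: [501.8, 307.5, 231.3]
ee_rot: [2.245, -2.195, -0.003]
contact_force: [0.3, -0.5, -2.4]
gripper_width: 61.4
```

Call:
servo_tool --motion "0 0 1 0 0 0 50; 0 0 1 0 0 0 50; 0 0 1 0 0 0 50; 0 0 1 0 0 0 50; 0 0 0 0 0 0 50"

```text
clock: 30.73
ee_pos: [502.3, 307.5, 230.0]
ee_rot: [-2.246, 2.196, 0.001]
contact_force: [-3.0, -1.6, 8.5]
gripper_width: 61.4
```

```bash
python3 go.py 502.4 306.8 230.2 -88.7
```

```text
t 30.73 pos [502.3 307.5 230. ] yaw -88.7 tilt 0.06 grip 61.4 F [-3.  -1.6  8.5] j [0.44 0.45 1.66 0.   1.02 1.98]
shift(now axes) [ 0.7 -0.  -0.2] | shift(after turn axes) [ 0.7 -0.  -0.2] | turn [0.   0.06 0.  ]
```

Call:
servo_tool --motion "0 0 -1 0 0 0 50; 0 0 0 0 0 0 60; 0 0 0 0 0 0 80; 0 0 0 0 0 0 100; 0 0 0 0 0 0 100"

```text
clock: 31.15
ee_pos: [502.1, 307.4, 229.2]
ee_rot: [2.245, -2.195, -0.003]
contact_force: [0.2, 0.1, 0.0]
gripper_width: 85.0
```

Call:
servo_tool --motion "0 0 -20 0 0 0 100; 0 0 -35 0 0 0 100; 0 0 -30 0 0 0 100; 0 20 -20 0 0 0 100; 0 20 0 0 0 0 100"

```text
clock: 31.57
ee_pos: [463.2, 306.8, 338.1]
ee_rot: [-2.243, 2.194, -0.0]
contact_force: [1.0, -0.1, 1.2]
gripper_width: 85.5
```

Call:
servo_tool --motion "0 20 0 0 0 0 100; 0 0 0 0 0 0 100; 0 0 0 0 0 0 100; 0 0 0 0 0 0 100; 0 0 0 0 0 0 100"

```text
clock: 31.98
ee_pos: [443.0, 306.0, 334.0]
ee_rot: [2.245, -2.195, -0.003]
contact_force: [0.8, -0.3, 0.5]
gripper_width: 85.5
```

```bash
python3 look.py w13 502 306 192;python3 - <<'E'
from h import *
snap('side','s13.png'); a=cv2.imread('pics/s13.png');cv2.imwrite('pics/z13.png',cv2.resize(a[160:310,120:280],None,fx=3.8,fy=3.8,interpolation=cv2.INTER_CUBIC))
E
```

```text
[442.97760426 305.99980394 334.04323707] [442.9818236  305.96844818 333.95067019]
[502.1 307.8] 1.3 0.024 orange 1.0
t 32.03 pos [443. 306. 334.] yaw -88.7 tilt 0.16 grip 85.6 F [-0.1 -0.3 -0.2] j [0.48 0.28 1.64 0.   1.22 2.03]
shift(now axes) [ -0.5 -59.9 295.8] | shift(after turn axes) [ -0.5 -59.1 296. ] | turn [ 0.16 -0.01 -0.05]
```

View pics/z13.png

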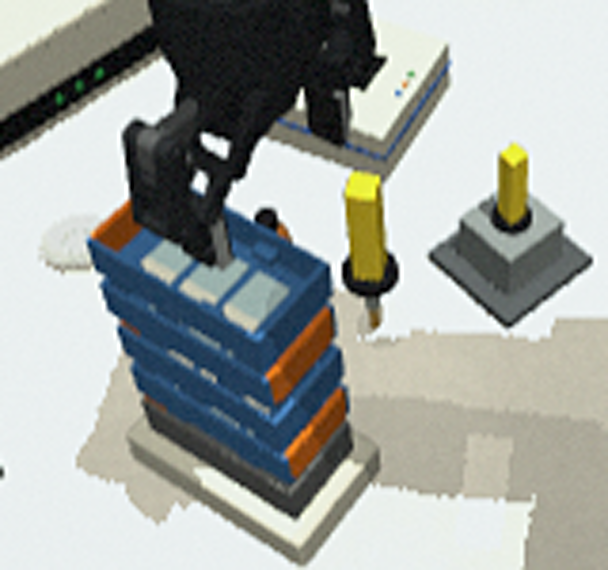

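View pics/w13.png

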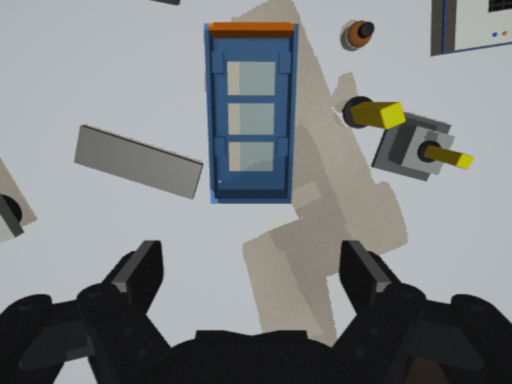

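```bash
python3 go.py 630 5 240 -90
```

```text
t 32.08 pos [442.9 305.9 333.9] yaw -88.7 tilt 0.17 grip 85.5 F [-0.5 -0.1  0.4] j [0.48 0.28 1.64 0.   1.22 2.03]
shift(now axes) [ 305.  -180.7   93.4] | shift(after turn axes) [ 300.9 -187.1   93.9] | turn [ 0.17 -0.01  1.27]
```

Call:
servo_tool --motion "30.5 -18.1 0 0.1 0 0 100; 30.5 -18.1 0 0 0 0 100; 30.5 -18.1 0 0 0 0 100; 30.5 -18.1 0 0 0 0 100; 30.5 -18.1 0 0 0 0 100"

```text
clock: 32.5
ee_pos: [537.2, 153.9, 334.0]
ee_rot: [2.246, -2.196, -0.001]
contact_force: [0.2, 0.1, -0.4]
gripper_width: 85.4
```

Call:
servo_tool --motion "30.5 -18.1 18 0 0 0 100; 30.5 -18.1 18 0 0 0 100; 30.5 -18.1 18 0 0 0 100; 30.5 -18.1 18 0 0 0 100; 30.5 -18.1 18 0 0 1.3 100"

```text
clock: 32.92
ee_pos: [631.0, 3.1, 242.9]
ee_rot: [2.221, -2.221, -0.001]
contact_force: [-0.3, 0.9, 1.0]
gripper_width: 85.4
```

Call:
servo_tool --motion "0 0 0 0 0 0 100; 0 0 0 0 0 0 100; 0 0 0 0 0 0 100; 0 0 0 0 0 0 100; 0 0 0 0 0 0 100"

```text
clock: 33.33
ee_pos: [629.9, 6.2, 245.0]
ee_rot: [-2.222, 2.22, -0.001]
contact_force: [0.1, -0.8, -0.5]
gripper_width: 85.6
```

```bash
python3 - <<'E'
from h import *
go(630,5,240,-90)
st=arm.read_state();s=snap('wrist','w14.png');W=w_from_c(s,st);np.savez('w14.npz',W=W)
E
```

```text
t 33.33 pos [629.9   6.2 245. ] yaw -89.9 tilt 0.04 grip 85.6 F [ 0.1 -0.8 -0.5] j [-0.1   0.5   1.54  0.    1.1   1.47]
shift(now axes) [ 1.2 -0.1  5. ] | shift(after turn axes) [ 1.2 -0.1  5. ] | turn [-0.04  0.01  0.07]
```

View pics/w14.png

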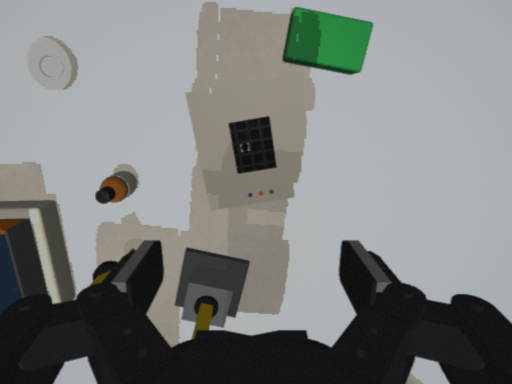

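```bash
python3 - <<'E'
from h import *
a=cv2.imread('pics/w14.png')
b=cv2.resize(a[70:215,185:310],None,fx=4.8,fy=4,interpolation=cv2.INTER_CUBIC)
b=cv2.resize(a[108:182,222:284],None,fx=8,fy=8,interpolation=cv2.INTER_CUBIC)
b=np.clip(b.astype(float)*2.0,0,255).astype(np.uint8)
cv2.imwrite('pics/z14.png',b)
E
```

```text
(no output)
```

View pics/z14.png

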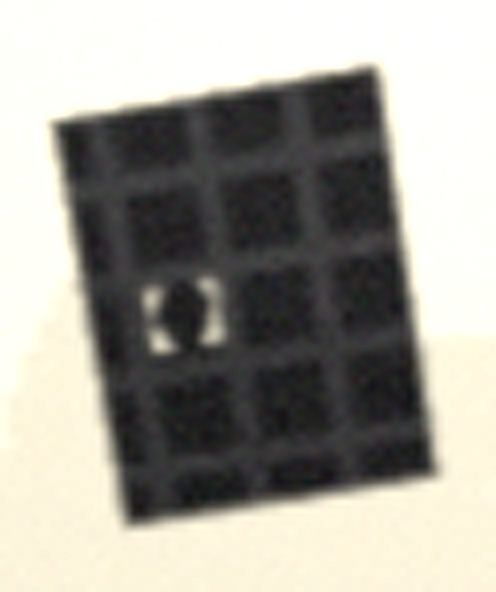

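```bash
python3 - <<'E'
from h import *
W=np.load('w14.npz')['W'];s=optics.snapshot('wrist')
f=lambda u,v,z: ray(s,W,222+u/8-.44,108+v/8-.44,z)
c=np.array([f(*p,54) for p in [(52,122),(377,68),(437,472),(128,522)]])
print(np.round(c,1),'ctr',c.mean(0),[np.linalg.norm(c[i]-c[(i+1)%4]) for i in range(4)])
e=(c[0]-c[3]+c[1]-c[2]);print('yaw',np.degrees(np.arctan2(e[1],e[0])))
h=f(184,313,52);print('hole',h)
y=np.arctan2(e[1],e[0]);d=h-c.mean(0);print('local',np.cos(y)*d[0]+np.sin(y)*d[1],-np.sin(y)*d[0]+np.cos(y)*d[1])
u,v=205,307; print('collar', ray(s,W,u,v,60), 'block TL', ray(s,W,194,281,54),ray(s,W,234,290,54),ray(s,W,228,325,54))
s2=snap('top','top14.png')
a=cv2.imread('pics/top14.png');cv2.imwrite('pics/z14t.png',cv2.resize(a[90:260,170:300],None,fx=4,fy=4,interpolation=cv2.INTER_CUBIC))
E
```

```text
[[680.9  30.9  54. ]
 [687.9 -11.7  54. ]
 [634.2 -20.9  54. ]
 [627.1  21.4  54. ]] ctr [657.51544165   4.91716841  54.        ] [np.float64(43.154483443404146), np.float64(54.497974340676315), np.float64(42.97521816318722), np.float64(54.65470175652942)]
yaw 9.834246737076187
hole [655.58080377  13.66339891  52.        ]
local -0.4123675432093523 8.948146437371141
collar [457.63846049  63.40982254  60.        ] block TL [490.60685552  76.47549919  54.        ] [477.94510533  27.43981054  54.        ] [425.74638843  35.91087885  54.        ]
```

View pics/z14t.png

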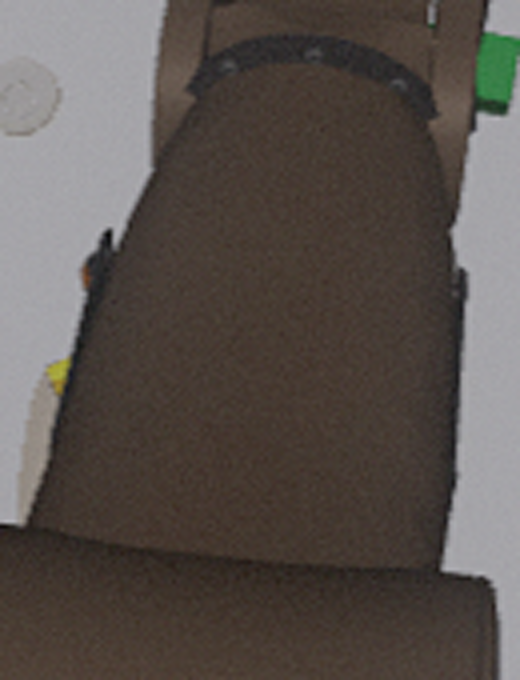

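```bash
python3 go.py 465 62 280 -90
```

```text
t 33.48 pos [630.    5.9 244.9] yaw -89.9 tilt 0.02 grip 85.5 F [-0.2 -0.1  0.8] j [-0.1   0.5   1.54  0.    1.1   1.47]
shift(now axes) [-56.3 164.9 -35.2] | shift(after turn axes) [-56.1 165.  -35.1] | turn [-0.02  0.    0.06]
```

Call:
servo_tool --motion "-11.3 33 -7 0 0 0 100; -11.3 33 -7 0 0 0 100; -11.3 33 -7 0 0 0 100; -11.3 33 -7 0 0 0 100; -11.3 33 -7 0 0 0 100"

```text
clock: 33.9
ee_pos: [463.3, 62.3, 279.7]
ee_rot: [-2.222, 2.221, 0.0]
contact_force: [0.4, -0.6, 0.8]
gripper_width: 85.4
```

Call:
servo_tool --motion "0 0 0 0 0 0 100; 0 0 0 0 0 0 100; 0 0 0 0 0 0 100; 0 0 0 0 0 0 100; 0 0 0 0 0 0 100"

```text
clock: 34.32
ee_pos: [465.8, 61.4, 278.9]
ee_rot: [2.22, -2.221, -0.001]
contact_force: [0.1, 0.3, -0.0]
gripper_width: 85.5
```

```bash
python3 - <<'E'
from h import *
go(465,62,280,-90)
st=arm.read_state();s=snap('wrist','w15.png');W=w_from_c(s,st);np.savez('w15.npz',W=W)
print(proj(s,W,np.array([455,65,54])))
a=cv2.imread('pics/w15.png');cv2.imwrite('pics/z15.png',cv2.resize(a[80:260,170:340],None,fx=4.5 if 0 else 3.3,fy=3.3,interpolation=cv2.INTER_CUBIC))
for q in ['stand','probe']:
    for d in optics.spot_in(q,'wrist'): print(q,round(d['confidence'],2),np.round((W@np.append(d['at'],1))[:3]))
E
```

```text
t 34.32 pos [465.8  61.4 278.9] yaw -90.0 tilt 0.06 grip 85.5 F [ 0.1  0.3 -0. ] j [-0.01  0.23  1.87  0.    1.04  1.56]
shift(now axes) [-0.6  0.8 -1.1] | shift(after turn axes) [-0.6  0.8 -1.1] | turn [ 0.06  0.01 -0.02]
(np.float64(248.4855466223938), np.float64(172.61099404236634))
stand 0.77 [468.  63.   9.]
probe 0.7 [508. 164. 139.]
probe 0.63 [461.  69.  98.]
probe 0.35 [472.  67.   7.]
```

View pics/w15.png

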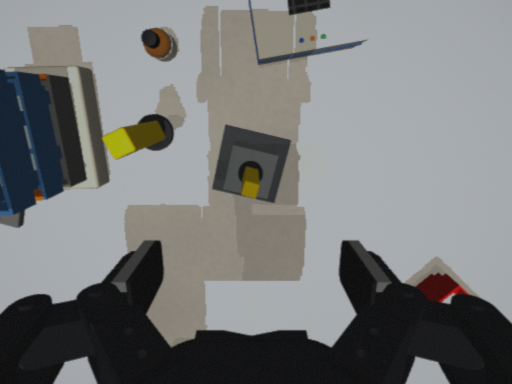

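View pics/z15.png

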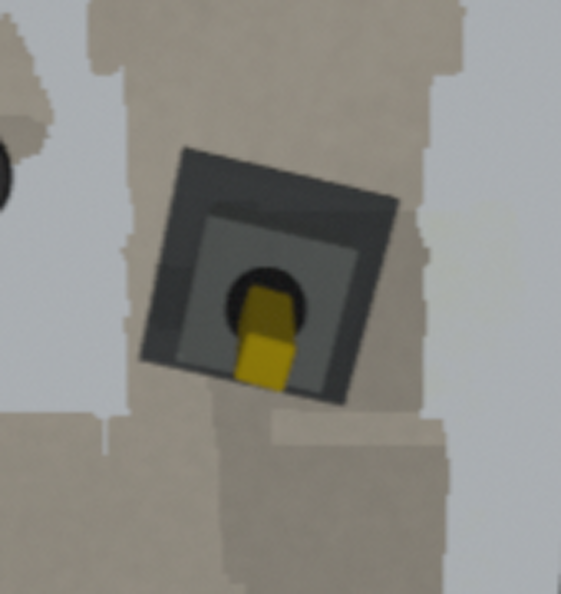

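```bash
python3 - <<'E'
from h import *
W=np.load('w15.npz')['W'];s=optics.snapshot('wrist')
f=lambda u,v,z: ray(s,W,170+u/3.3-.35,80+v/3.3-.35,z)
def rep(n,pts,z):
    c=np.array([f(*p,z) for p in pts]);e=(c[1]-c[0]+c[2]-c[3]);e2=c[0]-c[3]+c[1]-c[2]
    print(n,'ctr',np.round(c.mean(0),1),'ang',np.degrees(np.arctan2(e[1],e[0])),np.degrees(np.arctan2(e2[1],e2[0])),[round(np.linalg.norm(c[i]-c[(i+1)%4]),1) for i in range(4)])
rep('block',[(210,215),(358,250),(323,392),(177,360)],54)
rep('foot',[(183,147),(399,200),(345,405),(140,360)],10)
rep('handle',[(247,332),(298,345),(286,391),(235,378)],130)
c=f(266,307,60);print('collar',c)
E
```

```text
block ctr [455.4  62.5  54. ] ang -103.09608752996358 -13.031844944061405 [np.float64(55.0), np.float64(55.4), np.float64(56.4), np.float64(55.8)]
foot ctr [455.5  62.7  10. ] ang -103.25087239345451 -12.888474008978163 [np.float64(88.8), np.float64(89.2), np.float64(89.1), np.float64(90.1)]
handle ctr [456.   62.5 130. ] ang -104.8390364159856 -14.068638117411647 [np.float64(15.4), np.float64(14.6), np.float64(15.7), np.float64(14.5)]
collar [456.30393829  62.82696075  60.        ]
```

```bash
python3 go.py 456 62.6 150 -104
```

```text
t 34.52 pos [465.4  61.5 278.9] yaw -90.0 tilt 0.07 grip 85.7 F [-0.9  0.4  0.6] j [-0.01  0.23  1.87  0.    1.04  1.56]
shift(now axes) [ -1.1   9.2 128.9] | shift(after turn axes) [  1.2   9.4 128.9] | turn [ 0.07 -0.   13.98]
```

Call:
servo_tool --motion "-1.1 9.2 25 0 0 7 60; 0 0 35 0.1 0 7 60; 0 0 35 0 0 0 60; 0 0 24 0 0 0 60; 0 0 10 0 0 0 60"

```text
clock: 34.93
ee_pos: [454.8, 62.6, 147.3]
ee_rot: [1.932, -2.474, -0.003]
contact_force: [0.3, 0.2, 0.7]
gripper_width: 51.2
```

Call:
servo_tool --motion "0 0 0 0 0 0 60; 0 0 0 0 0 0 60; 0 0 0 0 0 0 60; 0 0 0 0 0 0 60; 0 0 0 0 0 0 60"

```text
clock: 35.35
ee_pos: [456.3, 62.8, 151.2]
ee_rot: [-1.933, 2.474, -0.003]
contact_force: [-0.4, 0.7, 0.4]
gripper_width: 51.3
```

```bash
python3 - <<'E'
from h import *
go(456,62.5,100,-104.2)
st=arm.read_state();s=snap('wrist','w16.png')
a=snap('side','s16.png'); a=cv2.imread('pics/s16.png');cv2.imwrite('pics/z16.png',cv2.resize(a[160:270,180:320],None,fx=4,fy=4,interpolation=cv2.INTER_CUBIC))
E
```

```text
t 35.35 pos [456.3  62.8 151.2] yaw -104.0 tilt 0.17 grip 51.3 F [-0.4  0.7  0.4] j [-0.01  0.39  2.05 -0.    0.69  1.81]
shift(now axes) [ 0.4  0.4 51.2] | shift(after turn axes) [ 0.3  0.2 51.2] | turn [-0.16  0.03  0.2 ]
```

View pics/w16.png

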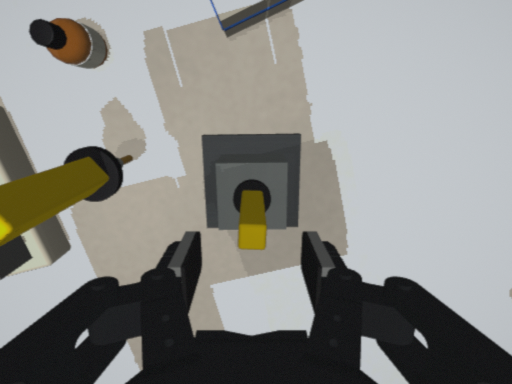

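View pics/z16.png

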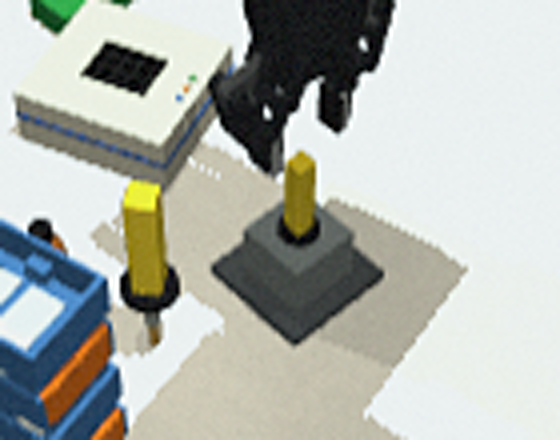

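Call:
servo_tool --motion "0.3 0.2 12 -0.1 0 0 60; 0 0 15 0 0 0 60; 0 0 12 0 0 0 60; 0 0 8 0 0 0 60; 0 0 4 0 0 0 60"

```text
clock: 35.87
ee_pos: [455.5, 62.5, 98.6]
ee_rot: [1.934, -2.475, -0.002]
contact_force: [0.2, 0.2, 0.0]
gripper_width: 51.7
```

Call:
servo_tool --motion "0 0 0 0 0 0 60; 0 0 0 0 0 0 40; 0 0 0 0 0 0 20; 0 0 0 0 0 0 10; 0 0 0 0 0 0 5" --squeeze 40

```text
clock: 36.28
ee_pos: [455.9, 62.6, 99.9]
ee_rot: [-1.934, 2.475, -0.0]
contact_force: [-0.3, -0.2, 4.9]
gripper_width: 15.8
```

Call:
servo_tool --motion "0 0 0 0 0 0 5; 0 0 0 0 0 0 5; 0 0 0 0 0 0 5; 0 0 0 0 0 0 5; 0 0 0 0 0 0 5"

```text
clock: 36.7
ee_pos: [455.9, 62.5, 99.9]
ee_rot: [-1.934, 2.475, -0.0]
contact_force: [0.0, -0.1, 7.4]
gripper_width: 15.3
```

```bash
python3 - <<'E'
from h import *
go(456,62.5,100,-104.2)
st=arm.read_state();s=snap('wrist','w17.png')
E
```

```text
t 36.7 pos [455.9  62.5  99.9] yaw -104.0 tilt 0.03 grip 15.3 F [ 0.  -0.1  7.4] j [-0.01  0.49  2.1   0.    0.56  1.81]
shift(now axes) [ 0.  -0.1 -0.1] | shift(after turn axes) [ 0.  -0.1 -0.1] | turn [-0.03  0.02  0.2 ]
```

View pics/w17.png

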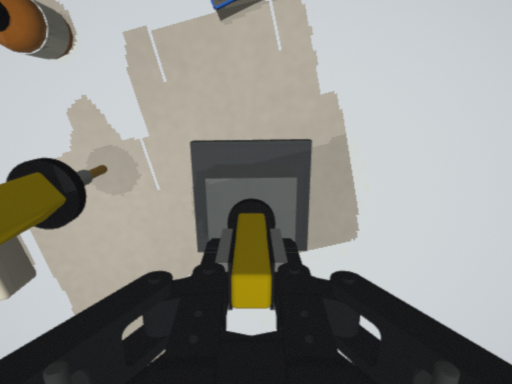

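Call:
servo_tool --motion "0 0 -8 0 0 0 5; 0 0 -20 0 0 0 5; 0 0 -25 0 0 0 5; 0 0 -27 0 0 0 5; 0 0 -20 0 0 0 5" --squeeze 60

```text
clock: 37.17
ee_pos: [455.7, 62.5, 201.6]
ee_rot: [-1.934, 2.475, -0.0]
contact_force: [-1.0, -0.3, -1.2]
gripper_width: 15.3
```

```bash
python3 go.py 655.6 13.7 200 -104
```

```text
t 37.17 pos [455.7  62.5 201.6] yaw -104.0 tilt 0.04 grip 15.3 F [-1.  -0.3 -1.2] j [-0.01  0.31  2.    0.    0.83  1.81]
shift(now axes) [  -1.  -205.8    1.8] | shift(after turn axes) [  -1.  -205.8    1.6] | turn [-0.03  0.02 -0.  ]
```

Call:
servo_tool --motion "0 -30 0 0 0 0 5; 0 -35 0 0 0 0 5; 0 -35 0 0 0 0 5; 0 -35 0 0 0 0 5; -1 -35 0 0 0 0 5"

```text
clock: 37.58
ee_pos: [622.1, 21.8, 199.9]
ee_rot: [1.934, -2.476, -0.001]
contact_force: [-0.5, -0.8, -0.9]
gripper_width: 15.3
```

Call:
servo_tool --motion "0 -25 0 0 0 0 5; 0 -10 0 0 0 0 5; 0 0 0 0 0 0 5; 0 0 0 0 0 0 5; 0 0 0 0 0 0 5"

```text
clock: 38.0
ee_pos: [653.9, 14.1, 199.3]
ee_rot: [1.934, -2.475, -0.002]
contact_force: [0.1, 0.5, -1.4]
gripper_width: 15.4
```

```bash
python3 - <<'E'
from h import *
go(655.6,13.7,152,-104)
st=arm.read_state();s=snap('wrist','w18.png');W=w_from_c(s,st)
print(proj(s,W,np.array([655.6,13.7,52])))
s=snap('side','s18.png'); W=w_from_c(s);print(proj(s,W,np.array([655.6,13.7,52])),proj(s,W,np.array([657.5,4.9,54])))
a=cv2.imread('pics/s18.png');cv2.imwrite('pics/z18.png',cv2.resize(a[120:220,160:280],None,fx=5,fy=5,interpolation=cv2.INTER_CUBIC))
E
```

```text
t 38.0 pos [653.9  14.1 199.3] yaw -104.0 tilt 0.08 grip 15.4 F [ 0.1  0.5 -1.4] j [-0.08  0.57  1.53  0.    1.04  1.74]
shift(now axes) [-0.  -1.8 47.3] | shift(after turn axes) [-0.  -1.7 47.3] | turn [ 0.08 -0.    0.  ]
(np.float64(251.39186449825212), np.float64(177.96736998415943))
(np.float64(209.31084909815112), np.float64(178.36640796821635)) (np.float64(210.5327458120967), np.float64(176.01650650874006))
```

View pics/w18.png

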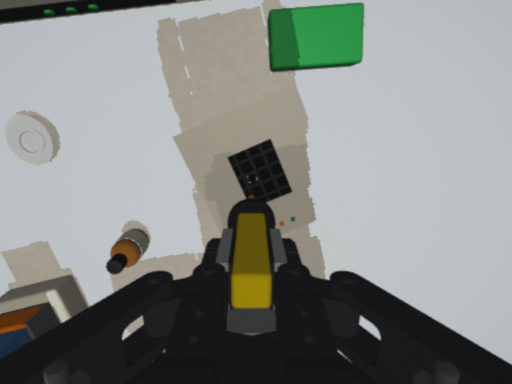

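View pics/z18.png

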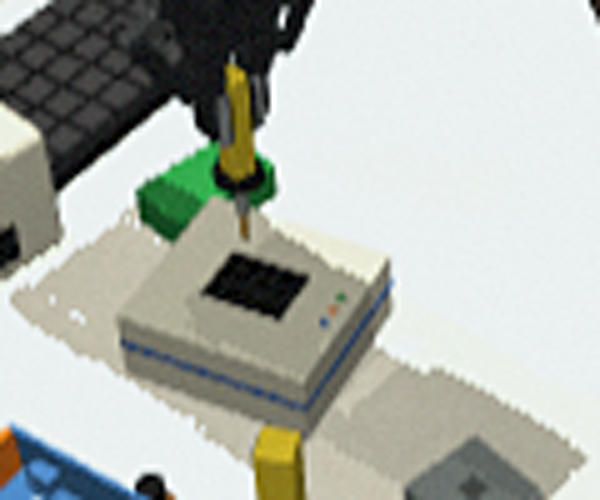

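```bash
python3 - <<'E'
import cv2,numpy as np
a=cv2.imread('pics/w18.png')
b=cv2.resize(a[130:230,205:305],None,fx=6,fy=6,interpolation=cv2.INTER_CUBIC);cv2.imwrite('pics/z18w.png',np.clip(b*1.8,0,255).astype(np.uint8))
E
```

```text
(no output)
```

View pics/z18w.png

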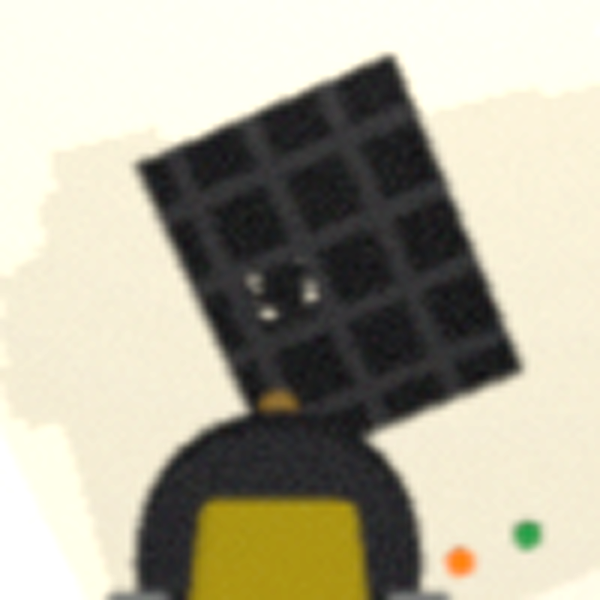

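```bash
python3 - <<'E'
from h import *
st=arm.read_state();s=optics.snapshot('wrist');W=w_from_c(s,st);T=T_tool(st)
for z in (95,80): print(proj(s,W,(T@np.array([0,0,z,1]))[:3]))
print('hole',ray(s,W,251.9,177.6,52))
E
python3 go.py 655.7 13.4 152 -104
```

```text
(np.float64(251.46941632467735), np.float64(196.36360537320263))
(np.float64(251.49685550427665), np.float64(202.43981449403987))
hole [656.01501627  13.22391527  52.        ]
t 38.15 pos [654.2  14.2 199.6] yaw -104.0 tilt 0.03 grip 15.3 F [ 0.2  0.3 -0.9] j [-0.08  0.57  1.53  0.    1.04  1.74]
shift(now axes) [ 0.4 -1.7 47.6] | shift(after turn axes) [ 0.4 -1.7 47.6] | turn [0.03 0.01 0.02]
```

Call:
servo_tool --motion "0.4 -1.7 12 0 0 0 5; 0 0 14 0 0 0 5; 0 0 12 0 0 0 5; 0 0 6 0 0 0 5; 0 0 1 0 0 0 5"

```text
clock: 38.57
ee_pos: [655.7, 13.2, 152.3]
ee_rot: [1.933, -2.474, -0.004]
contact_force: [0.2, 1.0, -0.5]
gripper_width: 15.2
```

Call:
servo_tool --motion "0 0 1.5 0 0 0 5; 0 0 1.5 0 0 0 5; 0 0 1 0 0 0 5; 0 0 1 0 0 0 5; 0 0 0 0 0 0 5"

```text
clock: 38.98
ee_pos: [656.4, 13.1, 149.3]
ee_rot: [1.934, -2.476, -0.001]
contact_force: [0.0, 0.4, 0.2]
gripper_width: 15.0
```

Call:
servo_tool --motion "0 0 1 0 0 0 5; 0 0 1 0 0 0 5; 0 0 1 0 0 0 5; 0 0 1 0 0 0 5; 0 0 0 0 0 0 5"

```text
clock: 39.4
ee_pos: [656.3, 13.1, 144.9]
ee_rot: [1.934, -2.475, -0.001]
contact_force: [-0.2, -0.3, -0.2]
gripper_width: 15.2
```

```bash
python3 - <<'E'
from h import *
go(655.8,13.5,147,-104)
for i in range(3):
  snap('wrist','w19.png'); print(arm.read_state()['contact_force'])
a=cv2.imread('pics/w19.png')
b=cv2.resize(a[130:250,195:315],None,fx=5,fy=5,interpolation=cv2.INTER_CUBIC);cv2.imwrite('pics/z19w.png',np.clip(b*1.8,0,255).astype(np.uint8))
E
```

```text
t 39.4 pos [656.3  13.1 144.9] yaw -104.0 tilt 0.05 grip 15.2 F [-0.2 -0.3 -0.2] j [-0.08  0.64  1.57  0.    0.93  1.73]
shift(now axes) [-0.3  0.6 -2.1] | shift(after turn axes) [-0.3  0.6 -2.1] | turn [ 0.05  0.   -0.  ]
[ 0.09306104 -0.16835514 -0.97053465]
[ 0.35070638 -0.56652782 -1.21727747]
[-0.82608078 -0.23602244  0.03190951]
```

View pics/z19w.png

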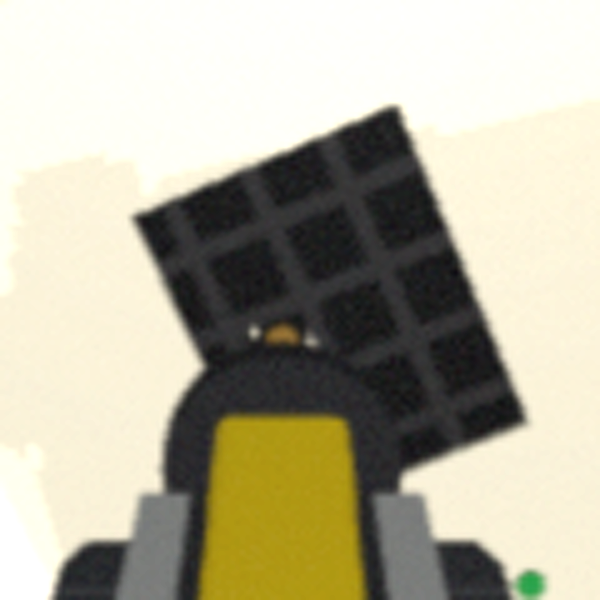

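Call:
servo_tool --motion "0 0 1.5 0 0 0 5; 0 0 1.5 0 0 0 5; 0 0 1.5 0 0 0 5; 0 0 1.5 0 0 0 5; 0 0 1 0 0 0 5"

```text
clock: 39.97
ee_pos: [656.4, 13.1, 138.1]
ee_rot: [1.934, -2.476, -0.001]
contact_force: [0.1, -0.4, 1.6]
gripper_width: 15.1
```

Call:
servo_tool --motion "0 0 1.5 0 0 0 5; 0 0 1.5 0 0 0 5; 0 0 1.5 0 0 0 5; 0 0 0 0 0 0 5; 0 0 0 0 0 0 5"

```text
clock: 40.38
ee_pos: [656.4, 13.1, 133.6]
ee_rot: [1.934, -2.475, -0.001]
contact_force: [-0.6, -0.2, 2.7]
gripper_width: 14.9
```

```bash
python3 go.py 655.8 13.5 127.5 -104
```

```text
t 40.38 pos [656.4  13.1 133.6] yaw -104.0 tilt 0.03 grip 14.9 F [-0.6 -0.2  2.7] j [-0.08  0.65  1.58  0.    0.91  1.73]
shift(now axes) [-0.2  0.7  6.1] | shift(after turn axes) [-0.2  0.7  6.1] | turn [ 0.03  0.   -0.  ]
```

Call:
servo_tool --motion "0 0 1.5 0 0 0 5; 0 0 1.5 0 0 0 5; 0 0 1.5 0 0 0 5; 0 0 1.5 0 0 0 5; 0 0 0.5 0 0 0 5"

```text
clock: 40.8
ee_pos: [656.4, 13.1, 127.0]
ee_rot: [1.934, -2.476, -0.001]
contact_force: [0.1, 0.5, 4.3]
gripper_width: 15.0
```

Call:
servo_tool --motion "0 0 0 0 0 0 5; 0 0 0 0 0 0 5; 0 0 0 0 0 0 5; 0 0 0 0 0 0 5; 0 0 0 0 0 0 5"

```text
clock: 41.22
ee_pos: [656.4, 13.1, 127.2]
ee_rot: [1.934, -2.476, -0.001]
contact_force: [-0.1, 0.3, 4.2]
gripper_width: 15.5
```

```bash
python3 - <<'E'
from h import *
go(655.8,13.5,127.5,-104)
F=[]
for i in range(6):
  optics.snapshot('wrist'); F.append(arm.read_state()['contact_force'][2])
print(np.mean(F),np.std(F))
E
```

```text
t 41.22 pos [656.4  13.1 127.2] yaw -104.0 tilt 0.03 grip 15.5 F [-0.1  0.3  4.2] j [-0.08  0.66  1.59  0.    0.9   1.73]
shift(now axes) [-0.3  0.7 -0.3] | shift(after turn axes) [-0.3  0.7 -0.3] | turn [ 0.03  0.01 -0.01]
3.5262521376665052 0.4733636930820856
```

Call:
servo_tool --motion "0 0 0.5 0 0 0 5; 0 0 0.5 0 0 0 5; 0 0 0 0 0 0 5; 0 0 0 0 0 0 5; 0 0 0 0 0 0 5"

```text
clock: 41.93
ee_pos: [656.4, 13.1, 126.1]
ee_rot: [1.934, -2.475, -0.001]
contact_force: [0.4, 0.1, 3.9]
gripper_width: 15.5
```

```bash
python3 - <<'E'
from h import *
go(655.8,13.5,127.5,-104)
F=[]
for i in range(10):
  optics.snapshot('wrist'); F.append(arm.read_state()['contact_force'][2])
print(np.mean(F),np.std(F))
E
```

```text
t 41.93 pos [656.4  13.1 126.1] yaw -104.0 tilt 0.04 grip 15.5 F [0.4 0.1 3.9] j [-0.08  0.66  1.59  0.    0.9   1.73]
shift(now axes) [-0.2  0.7 -1.4] | shift(after turn axes) [-0.2  0.7 -1.4] | turn [ 0.04  0.01 -0.  ]
3.9267099036155266 0.33260858624671924
```

Call:
servo_tool --motion "0 0 -3 0 0 0 5; 0 0 -5 0 0 0 5; 0 0 -8 0 0 0 5; 0 0 -10 0 0 0 5; 0 0 -20 0 0 0 5"

```text
clock: 42.85
ee_pos: [655.4, 13.1, 171.3]
ee_rot: [1.932, -2.473, -0.005]
contact_force: [-0.5, -0.7, -0.3]
gripper_width: 15.2
```

Call:
servo_tool --motion "0 0 -25 0 0 0 5; 0 0 -15 0 0 0 5; 0 0 0 0 0 0 5; 0 0 0 0 0 0 5; 0 0 0 0 0 0 5"

```text
clock: 43.27
ee_pos: [655.9, 13.1, 211.3]
ee_rot: [1.933, -2.475, -0.002]
contact_force: [1.1, 0.4, -0.6]
gripper_width: 15.4
```

```bash
python3 - <<'E'
from h import *
go(535,62,210,-103)
st=arm.read_state();s=snap('wrist','w20.png')
s=snap('side','s20.png')
for q in ['stand','probe']:
    for d in optics.spot_in(q,'side'): print(q,round(d['confidence'],2),np.round((w_from_c(s)@np.append(d['at'],1))[:3]))
E
```

```text
t 43.27 pos [655.9  13.1 211.3] yaw -104.0 tilt 0.12 grip 15.4 F [ 1.1  0.4 -0.6] j [-0.08  0.57  1.51  0.    1.07  1.73]
shift(now axes) [-18.2 129.1   1.6] | shift(after turn axes) [-20.5 128.8   1.3] | turn [ 0.12 -0.01 -1.  ]
stand 0.78 [449.  79.  25.]
probe 0.92 [496. 177. 106.]
probe 0.68 [647.  11. 182.]
```

View pics/s20.png

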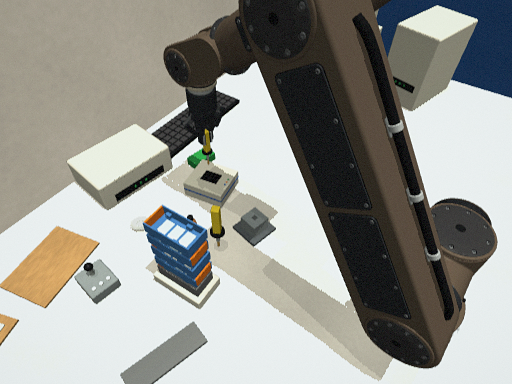

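View pics/w20.png

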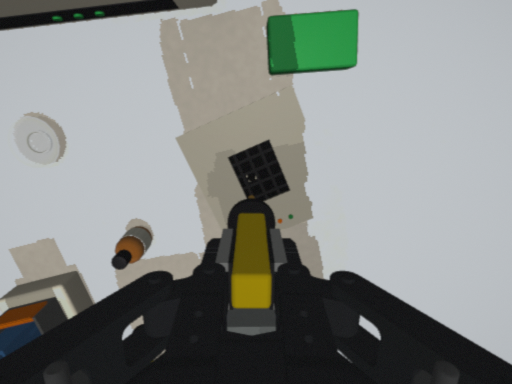

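```bash
python3 go.py 435 -35 230 -103
```

```text
t 43.47 pos [656.1  13.1 211.1] yaw -104.0 tilt 0.14 grip 15.6 F [ 0.3 -1.  -0.8] j [-0.08  0.57  1.51  0.    1.07  1.73]
shift(now axes) [100.1 202.9 -18.4] | shift(after turn axes) [ 96.6 204.6 -18.9] | turn [ 0.14 -0.01 -1.01]
```

Call:
servo_tool --motion "16 33.5 -3 0.1 0 -1 5; 16 33.5 -3 0 0 0 5; 16 33.5 -3 0 0 0 5; 16 33.5 -3 0 0 0 5; 16 33.5 -3 0 0 0 5"

```text
clock: 43.88
ee_pos: [473.1, -26.7, 226.6]
ee_rot: [-1.956, 2.458, -0.0]
contact_force: [1.1, 0.1, -0.6]
gripper_width: 15.1
```

Call:
servo_tool --motion "16 33.5 -3 0 0 0 5; 0 0 0 0 0 0 5; 0 0 0 0 0 0 5; 0 0 0 0 0 0 5; 0 0 0 0 0 0 5"

```text
clock: 44.3
ee_pos: [439.7, -34.6, 229.8]
ee_rot: [-1.955, 2.458, -0.001]
contact_force: [-0.1, -0.4, -1.1]
gripper_width: 15.3
```

```bash
python3 - <<'E'
from h import *
go(435,-35,230,-103)
st=arm.read_state();s=snap('wrist','w21.png');W=w_from_c(s,st);np.savez('w21.npz',W=W)
print(proj(s,W,np.array([455.5,62.6,54])))
E
```

```text
t 44.3 pos [439.7 -34.6 229.8] yaw -103.0 tilt 0.07 grip 15.3 F [-0.1 -0.4 -1.1] j [-0.23  0.25  2.    0.    0.89  1.57]
shift(now axes) [ 1.4  4.5 -0.2] | shift(after turn axes) [ 1.5  4.5 -0.2] | turn [-0.07  0.01  0.01]
(np.float64(158.38489585698056), np.float64(179.28971861497018))
```

View pics/w21.png

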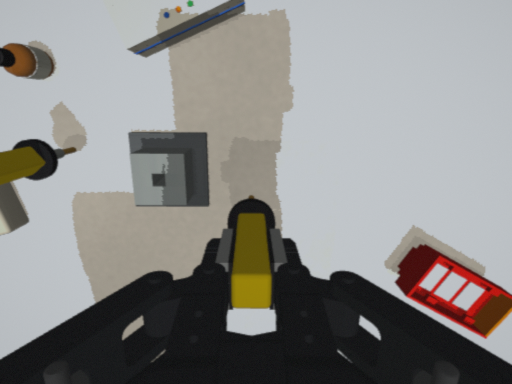

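```bash
python3 - <<'E'
from h import *
W=np.load('w21.npz')['W'];s=optics.snapshot('wrist')
print(ray(s,W,158.4,180,54))
a=cv2.imread('pics/w21.png');cv2.imwrite('pics/z21.png',cv2.resize(a[120:220,110:220],None,fx=5,fy=5,interpolation=cv2.INTER_CUBIC))
go(455.8,62.5,170,-103.6)
E
```

```text
[454.75711059  62.82333867  54.        ]
t 44.4 pos [439.5 -34.5 229.6] yaw -103.0 tilt 0.04 grip 15.2 F [-0.5 -1.  -0.8] j [-0.23  0.25  2.    0.    0.89  1.57]
shift(now axes) [-98.2   5.9  59.6] | shift(after turn axes) [-98.1   7.   59.6] | turn [-0.04  0.01  0.62]
```

View pics/z21.png

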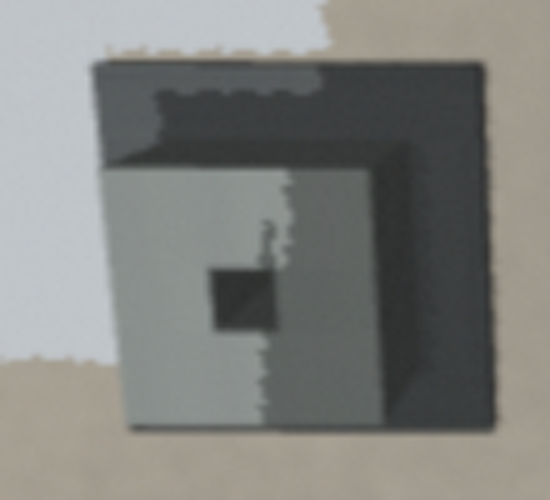

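Call:
servo_tool --motion "-20 1 0 0 0 0.6 5; -25 1 0 0 0 0 5; -25 1.5 0 0 0 0 5; -18 1.5 0 0 0 0 5; -10 1 0 0 0 0 5"

```text
clock: 44.82
ee_pos: [456.4, 63.9, 229.6]
ee_rot: [-1.944, 2.467, -0.001]
contact_force: [-0.2, 0.2, -0.8]
gripper_width: 15.3
```

Call:
servo_tool --motion "0 0 15 0 0 0 5; 0 0 20 0 0 0 5; 0 0 15 0 0 0 5; 0 0 5 0 0 0 5; 0 0 0 0 0 0 5"

```text
clock: 45.23
ee_pos: [455.7, 62.0, 173.9]
ee_rot: [1.942, -2.468, -0.001]
contact_force: [0.1, 0.0, -0.1]
gripper_width: 15.2
```

Call:
servo_tool --motion "0 0 0 0 0 0 5; 0 0 0 0 0 0 5; 0 0 0 0 0 0 5; 0 0 0 0 0 0 5; 0 0 0 0 0 0 5"

```text
clock: 45.65
ee_pos: [456.0, 62.0, 175.5]
ee_rot: [-1.942, 2.468, -0.002]
contact_force: [0.3, -0.3, -0.3]
gripper_width: 15.4
```

```bash
python3 - <<'E'
from h import *
go(455.6,62.6,155,-103.6)
st=arm.read_state();s=snap('wrist','w22.png')
a=snap('side','s22.png'); a=cv2.imread('pics/s22.png');cv2.imwrite('pics/z22.png',cv2.resize(a[160:270,180:320],None,fx=4,fy=4,interpolation=cv2.INTER_CUBIC))
E
```

```text
t 45.65 pos [456.   62.  175.5] yaw -103.6 tilt 0.12 grip 15.4 F [ 0.3 -0.3 -0.3] j [-0.01  0.35  2.03 -0.    0.76  1.8 ]
shift(now axes) [-0.4  0.6 20.5] | shift(after turn axes) [-0.4  0.6 20.5] | turn [-0.12  0.02 -0.01]
```

View pics/w22.png

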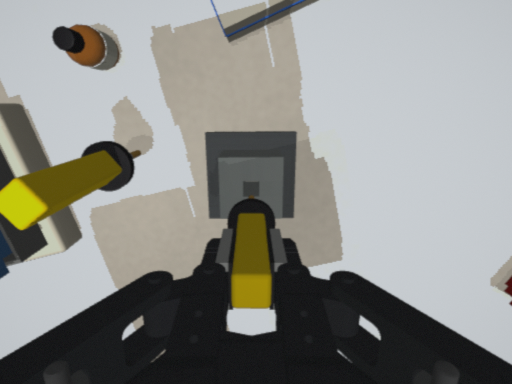

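View pics/z22.png

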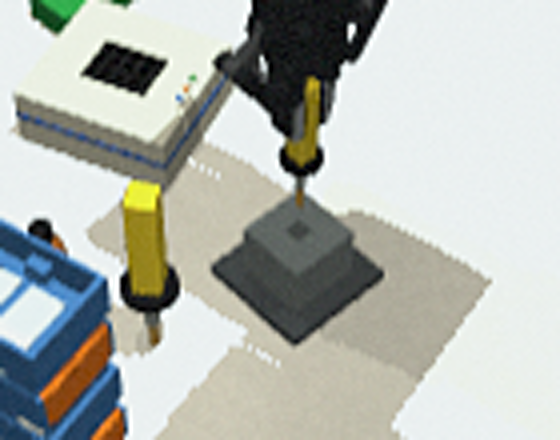

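Aligned over the hole (251,188 px, stand unmoved). Lowering gently.

Call:
servo_tool --motion "-0.3 0.3 8 -0.1 0 0 5; 0 0 10 0 0 0 5; 0 0 8 0 0 0 5; 0 0 6 0 0 0 5; 0 0 4 0 0 0 5"

```text
clock: 46.17
ee_pos: [455.4, 62.4, 138.0]
ee_rot: [1.942, -2.468, -0.002]
contact_force: [0.4, 0.3, -0.9]
gripper_width: 15.3
```

Call:
servo_tool --motion "0 0 5 0 0 0 5; 0 0 7 0 0 0 5; 0 0 7 0 0 0 5; 0 0 5 0 0 0 5; 0 0 3 0 0 0 5"

```text
clock: 46.58
ee_pos: [455.5, 62.5, 111.2]
ee_rot: [1.942, -2.468, -0.002]
contact_force: [-0.2, -1.1, -0.6]
gripper_width: 15.4
```

```bash
python3 go.py 455.6 62.6 100.5 -103.6
```

```text
t 46.58 pos [455.5  62.5 111.2] yaw -103.6 tilt 0.08 grip 15.4 F [-0.2 -1.1 -0.6] j [-0.01  0.46  2.09  0.    0.59  1.8 ]
shift(now axes) [-0.2 -0.1 10.7] | shift(after turn axes) [-0.2 -0.1 10.7] | turn [ 0.08 -0.01 -0.01]
```

Call:
servo_tool --motion "0 0 3 0 0 0 5; 0 0 3 0 0 0 5; 0 0 2 0 0 0 5; 0 0 1 0 0 0 5; 0 0 0.7 0 0 0 5"

```text
clock: 47.0
ee_pos: [455.7, 62.5, 102.2]
ee_rot: [1.943, -2.469, -0.001]
contact_force: [-1.1, -0.0, 0.4]
gripper_width: 15.2
```

Call:
servo_tool --motion "0 0 0.5 0 0 0 5; 0 0 0.5 0 0 0 5; 0 0 0.5 0 0 0 5; 0 0 0 0 0 0 5; 0 0 0 0 0 0 5"

```text
clock: 47.42
ee_pos: [455.7, 62.5, 100.8]
ee_rot: [1.943, -2.469, -0.001]
contact_force: [-0.8, -0.1, -0.1]
gripper_width: 15.3
```

Call:
servo_tool --motion "0 0 0.5 0 0 0 5; 0 0 0.5 0 0 0 5; 0 0 0.5 0 0 0 5; 0 0 0 0 0 0 5; 0 0 0 0 0 0 5"

```text
clock: 47.83
ee_pos: [455.7, 62.5, 99.9]
ee_rot: [-1.943, 2.469, 0.0]
contact_force: [-2.7, -0.1, 10.6]
gripper_width: 15.6
```

Call:
servo_tool --motion "0 0 -0.5 0 0 0 5; 0 0 0 0 0 0 25; 0 0 0 0 0 0 40; 0 0 0 0 0 0 60; 0 0 0 0 0 0 60"

```text
clock: 48.25
ee_pos: [455.6, 62.5, 99.7]
ee_rot: [1.942, -2.469, -0.001]
contact_force: [0.1, 0.1, 0.1]
gripper_width: 51.5
```

Call:
servo_tool --motion "0 0 -10 0 0 0 60; 0 0 -25 0 0 0 60; 0 0 -35 0 0 0 60; 0 0 -40 0 0 0 60; 0 0 -40 0 0 0 60"

```text
clock: 48.67
ee_pos: [455.2, 62.4, 251.3]
ee_rot: [1.942, -2.468, -0.002]
contact_force: [0.9, -0.3, 0.5]
gripper_width: 51.0
```

Call:
servo_tool --motion "20 -10 -20 0 0 0 60; 25 -10 0 0 0 0 60; 25 -10 0 0 0 0 60; 0 0 0 0 0 0 60; 0 0 0 0 0 0 60"

```text
clock: 49.08
ee_pos: [468.4, -13.5, 269.6]
ee_rot: [1.94, -2.471, -0.001]
contact_force: [-0.2, 0.4, -0.3]
gripper_width: 51.0
```

```bash
python3 - <<'E'
from h import *
go(455.6,62.6,155,-103.6)
st=arm.read_state();s=snap('wrist','w23.png');W=w_from_c(s,st);np.savez('w23.npz',W=W)
s=snap('side','s23.png'); W=w_from_c(s);a=cv2.imread('pics/s23.png');cv2.imwrite('pics/z23.png',cv2.resize(a[150:310,120:290],None,fx=4,fy=3.7,interpolation=cv2.INTER_CUBIC))
E
```

```text
t 49.08 pos [468.4 -13.5 269.6] yaw -103.7 tilt 0.06 grip 51.0 F [-0.2  0.4 -0.3] j [-0.17  0.24  1.89  0.    1.02  1.64]
shift(now axes) [-70.9  30.3 114.6] | shift(after turn axes) [-71.   30.3 114.6] | turn [ 0.05  0.01 -0.14]
```

View pics/w23.png

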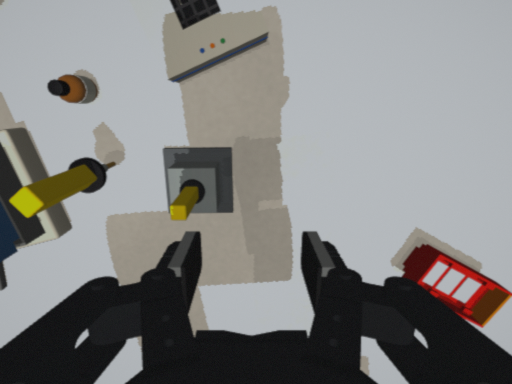

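View pics/z23.png

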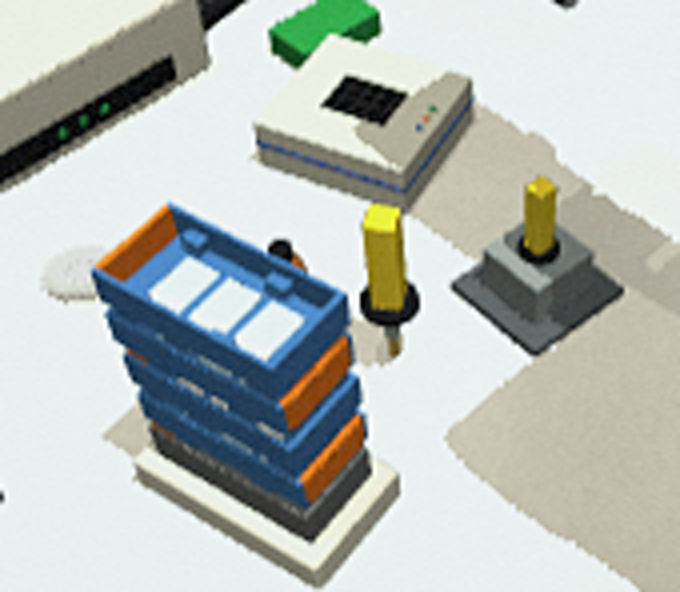

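```bash
python3 - <<'E'
from h import *
W=np.load('w23.npz')['W'];s=optics.snapshot('wrist')
print(ray(s,W,179.5,211.5,130),ray(s,W,192,191,60))
print(arm.job_done())
E
```

```text
[456.07170487  60.71791285 130.        ] [456.15867335  61.98375639  60.        ]
the job is handed in; nothing more can be done
None
```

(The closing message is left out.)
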